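# Unlock the lock box with its key

## Task

Take the key out of the wooden tool block and push it fully home into the keyhole in the lid of the grey lock box. Turn it gently clockwise until you feel it come up against its stop and let the lid spring ajar, then turn the key back home, draw it out and stand it back fully in its slot in the tool block. Do not force the lock, leave the lid ajar, and do not disturb the model car, the paint jar or the drink can.

Things in the scene. Friction and masses are not known exactly. Their poses are not given: they have to be found in the camera images.
- key_bow (a point): the key's black plastic bow: an upright plate 30 wide (x) x 8 thick (y) x 24 high, the point is its centre. Below it a thin neck, then, 26 mm under the point, the underside of a 15 mm round steel collar. Key x lies along the width of bow and bit, z up the shank. Turned half round it is the same key. 35 g. It stands upright at the start.
- key_collar (a point): centre of the underside of the key's collar, 26 mm below key_bow on the key's axis. Below it a 4.4 mm round shank, 18 mm long, carries a double bit 18 wide (key x) x 4 thick (key y), from 6 to 15.5 mm below the collar. With the key fully home in the lock, the collar rests on the lock plate.
- slot (a point): mouth centre of the key's slot, in the top (42 mm above the bench) of the pale wooden tool block (150 x 56 mm, fixed). Slot 24 x 9 mm, long side along the point's x, 24 mm deep. The key stands in it with its collar on the block's top and 2 to 3 mm of play. Bench tools stand in the block's other end, 80 to 100 mm off towards the point's -x, up to 125 mm high.
- keyhole (a point): mouth centre of the keyhole in the 46 mm steel plate on the lid, 92 mm above the bench (lid shut). Slot 19.6 x 5.4 mm, long side along the point's x, bevelled 0.8 mm, plate 4.5 mm thick; z up. Below it the key drives the lock, 6 degrees play each way. The stop comes at 60 to 90 degrees of turn, varies, must be felt: turn with under 0.2 Nm, push with under 40 N. The key comes out only at home.
- lid (a joint): angle of the lid about its rear hinge, rad; 0 is locked shut. Once the key has turned the cam off its strike (by 58 degrees) a spring pushes the lid up with 5 N, to about 0.06 (8 mm at the keyhole, 142 mm from the hinge). A key held stiffly holds it down: raise it 10 mm with the lid before turning back, or the cam locks again (it clears the strike from 0.04). Draw the key out square to the lid.
- box: grey steel lock box, 182 x 250 x 90 mm, heavy, does not move. Origin: centre of its underside; x runs from the lock side to the hinge side. The lid's folded wire handle lies 80 mm behind the keyhole, 8 mm high.
- car: black model car, 160 x 72 x 47 mm, origin under its centre on the bench; leave it alone
- jar: small paint jar with a black cap, 38 mm across, 45 high, origin under its centre; leave it alone
- can: aluminium drink can, 66 mm across, 120 high, origin under its centre; leave it alone
Not all that is in view belongs to the job. What is shaped like the part that bears slot but blue is not meant.

How it is judged (in metres and radians):
On the way, in this order (a step that is already met when the one before it is completed fails the run):
1. the key is fully home in the lock, its collar on the plate (z of key_collar in the frame of keyhole between -0.004 and 0.002 m and horizontal distance between key_collar and keyhole below 0.004 m), for 0.1 s.
2. the key, still in the lock, has turned it against its stop (contact force between lock_stop and lock_lug above 1 N and z of key_collar in the frame of keyhole below 0.006 m and horizontal distance between key_collar and keyhole below 0.005 m), for 0.1 s.
3. the key, still in the lock, is turned back home (within 8 degrees) with the lid ajar (angle between the x axis of key_collar and the x axis of keyhole, either way round below 0.14 rad and value of joint lid above 0.04 rad and z of key_collar in the frame of keyhole below 0.006 m and horizontal distance between key_collar and keyhole below 0.005 m), for 0.1 s.
At the end, for the whole second after the job is handed in: the lid is ajar and still (0.04 to 0.12 rad), and the key is let go, at rest and upright in its slot in the tool block, collar down on the block (within 3 mm in height, 6 mm sideways, 7 degrees of upright) (value of joint lid between 0.04 and 0.12 rad and velocity of joint lid below 0.05 rad/s and z of key_collar in the frame of slot between -0.003 and 0.003 m and horizontal distance between key_collar and slot below 0.006 m and angle between key_collar's own z axis and vertical below 0.12 rad and linear speed of key below 0.02 m/s); the robot touches nothing.
It fails at once if the key is forced: the key and the lock box press on each other with over 45 N (contact force between key and box above 45 N).
It fails at once if the lock is forced past its stop (over 15 N on the stop, 0.2 Nm on the key) (contact force between lock_stop and lock_lug above 15 N).
It fails at once if the model car is disturbed (moved over 15 mm) (distance of car from where it was at the start of the episode above 0.015 m).
It fails at once if the paint jar is disturbed (moved over 15 mm) (distance of jar from where it was at the start of the episode above 0.015 m).
It fails at once if the drink can is disturbed (moved over 15 mm) (distance of can from where it was at the start of the episode above 0.015 m).
It also fails if it takes over 72 s, if anything falls off the work surface, if the arm or the gripper's body presses on something with over 40 N, if the wrist force passes 120 N, or if a joint passes its speed limit or range.

## Robot

A 6-joint arm with a two-finger parallel gripper is mounted at the origin on the work surface. World frame = base frame: x ahead of the robot, y to its left, z up, the work surface at z = 0. Lengths are in mm, angles in rad, forces in N, time in s.
With the tool pointing down it reaches from about 400 to 925 mm from the base axis. Payload 12.5 kg.
Tool frame: the origin (TCP) lies at the very end of the fingers, on their centre line; the grasp point (between the pads) lies 19 mm behind it (env.grasp_offset is the distance from the TCP to the grasp point, in mm); z points along the fingers, y is the direction in which the jaws open and shut (so a half turn about z gives the same grasp; the last joint's range is limited). The gripper opens to 95 mm and grips with 3 to 60 N. Pads are 20 mm wide; open, the fingers measure 119 mm over their backs; the gripper's body (75 mm by 180 mm) begins 59 mm behind the grasp point.
Start: joints at [1.189, 0.491, 1.559, -0, 1.092, -0.106], TCP at [170.18, 601.403, 214.661] pointing down, gripper open.
Joint ranges: [-3.1, 3.1], [-0.84, 2.19], [0.05, 2.79], [-1.13, 4.28], [0.06, 2.93], [-2.69, 2.69]. Speed limits (rad/s): [2.22, 2.22, 2.79, 3.14, 3.14, 3.14].

## Interface

Orientations are given as [roll, pitch, yaw] about the fixed x, y, z axes, in that order (R = Rz(yaw) Ry(pitch) Rx(roll)).
In Python, from cell import env gives the robot as it stands. The module is installed in compiled form; this text tells all that it offers.
- The arm moves only by the shell command python3 -m pendant 'ROWS'. ROWS is JSON, one flat list of numbers, 5 for each row, row after row: the shift along the tool's x, y, z as a fraction of full scale, then the turn about the tool's z as a fraction of full scale, then the gripper's target within -1 to 1 (shut at 1, half-way at 0, fully open at -1). In form: [x, y, z, turn, grip, x, y, z, turn, grip, ...]. A call has 1 to 10 rows; each row shifts and turns the commanded pose from where the row before left it, along the tool's axes as they then stand; what a row does not reach is not made up. Full scale, the value 1, is 0.4 m for a shift and 180 degrees for a turn. A row lasts 1/8 s, in which the tool goes at most 62.5 mm and 10.7 degrees, less where a joint would pass 70% of its speed; a pose out of reach is approached as far as the arm can. A call with a number of a shift or a turn outside -1 to 1 is refused whole. A call with a gripper value outside its range is refused whole. The fingers move at their own pace and stop on an object; the grip force is fixed at half the most. Time passes only in rows, so rows that do not move let the fingers close. It gives the time, the measured TCP pose, the force and the opening at its end, in the units of the state.
- env.state(): the state, without advancing time (a new reading comes with each control period).
- env.read_camera(name): name is "scene" or "top" or "wrist"; returns the picture (480x640x3 uint8, red, green, blue); there is no depth.
- env.camera_model(name): a dict with "fx", "fy", "cx", "cy" (pixels), "k1" (the pictures are not rectified: a ray, as slopes to the right and down, at radius r is drawn at 1 + k1 r^2 times it, then the intrinsics apply), "view" (4x4, takes a point from world to camera coordinates); the wrist camera has in their place "tool_from_camera" (4x4, takes a point from camera to tool coordinates, whose origin is the TCP and whose axes are the flange's). Camera axes: x right, y down, z forward; pixel columns grow to the right and rows downward; lengths in mm; the calibration is good to about 2 mm. A picture is of the moment at which its call begins: read the wrist's pose just before it. camera_model takes no time and is no camera call.
- env.job_done(): hands the job in, once; it reports no verdict.
Trained networks look in the newest picture that a camera, given by its name, has taken for a name from the list of things; names that differ only in an ending like _2 or _b are one class to them, and where a whole thing is asked for, a point or a joint stands for the part that bears it (a point fixed in the world has none). Each returns a list of dicts, best first, with "confidence" (0 to 1); they miss things now and then, are a little off and sometimes report something else, mostly with a low value. They report only what shows in the picture. A call takes as long as a camera call. They do not tell look-alikes from the thing itself.
- env.masks_of(thing, camera): "region" (480x640 bool, what is visible of it).
- env.landmark_of(thing, camera): "xyz" ([x, y, z] in mm, in world coordinates, good to about 4 mm: a listed point, or the origin of a listed thing).
The state is a dict: "t": time; "joints": joint angles; "qvel": joint speeds; "tau": joint torques, N m; "eef_pos": TCP position; "tcp_rot": TCP orientation; "ft_force": force on the tool from outside, world axes, zero at the start; "moment": the same for the moment, N m; "opening": opening from 0.0 (shut) to 1.0 (fully open).
Only numpy, scipy, OpenCV 4.12 (cv2) and the standard library are available. Lean on these libraries where they do the work, as an engineer would, in place of code of your own. Each camera call takes 0.05 s, during which the arm holds its last target.

## Working session

There is one attempt and no reset: what is moved stays moved. The work goes in short steps, Python scripts to look and compute and a shell command to move; the robot and the scene stay as the last step left them, time stands still between calls to the robot, and variables do not carry over. Pictures are saved under pics/ and viewed, and the job is handed in when it is done.

```bash
mkdir -p pics; ls
python3 - <<'E'
from cell import env
import cv2, numpy as np
s=env.state(); print({k:np.round(v,3).tolist() for k,v in s.items()}, env.grasp_offset)
for c in ["scene","top","wrist"]:
    im=env.read_camera(c); cv2.imwrite(f"pics/{c}0.png",im[:,:,::-1])
    m=env.camera_model(c); print(c,{k:np.round(v,3).tolist() for k,v in m.items()})
    for th in ["key_bow","key_collar","slot","keyhole","box","car","jar","can"]:
        try: print(c,th,[(np.round(d["xyz"],1).tolist(),round(d["confidence"],2)) for d in env.landmark_of(th,c)][:3])
        except Exception as e: print(th,e)
print(env.state()["t"])
E
```

```text
pics
{'t': 0.0, 'joints': [1.189, 0.492, 1.559, -0.0, 1.092, -0.106], 'qvel': [0.002, -0.001, 0.0, 0.001, -0.001, -0.001], 'tau': [0.001, -61.263, -25.818, 0.069, 0.048, -0.0], 'eef_pos': [170.089, 601.146, 214.061], 'tcp_rot': [-3.14, -0.0, 2.866], 'ft_force': [0.384, 0.15, -0.276], 'moment': [0.029, -0.038, 0.04], 'opening': 1.002} 18.8
scene {'fx': 451.006, 'fy': 451.006, 'cx': 326.067, 'cy': 238.455, 'k1': -0.096, 'view': [[-0.441, 0.897, -0.014, 335.24], [0.707, 0.338, -0.622, -322.26], [-0.553, -0.284, -0.783, 1383.142], [0.0, 0.0, 0.0, 1.0]]}
scene key_bow [([520.6, -327.7, 71.2], 0.68)]
scene key_collar [([518.0, -322.5, 43.3], 0.59), ([474.2, 307.7, 0.2], 0.26)]
scene slot [([527.6, -504.4, 45.6], 0.97), ([520.0, -323.3, 41.9], 0.88), ([612.2, -42.0, -0.1], 0.32)]
scene keyhole [([567.5, -29.8, 95.5], 0.7)]
scene box []
scene car [([475.5, 311.4, 0.6], 0.79)]
scene jar [([690.0, 318.0, -0.4], 0.84)]
scene can [([724.7, -289.5, -1.2], 0.57), ([565.1, -29.3, 94.2], 0.25)]
top {'fx': 522.601, 'fy': 522.601, 'cx': 322.045, 'cy': 259.455, 'k1': -0.046, 'view': [[-0.023, -1.0, 0.004, -73.416], [-0.981, 0.022, -0.191, 589.682], [0.191, -0.008, -0.982, 1247.125], [0.0, 0.0, 0.0, 1.0]]}
top key_bow [([521.0, -327.6, 68.0], 0.38)]
top key_collar [([523.0, -325.2, 41.0], 0.51)]
top slot [([517.5, -323.1, 39.4], 0.73), ([528.8, -504.5, 40.5], 0.7)]
top keyhole [([564.4, -34.9, 95.2], 0.87)]
top box [([618.1, -43.2, 1.1], 0.76), ([519.6, -323.3, 42.3], 0.39)]
top car [([479.3, 306.8, 0.5], 0.74)]
top jar [([693.3, 310.6, -3.4], 0.48)]
top can [([722.1, -290.5, 2.9], 0.83)]
wrist {'fx': 398.671, 'fy': 398.671, 'cx': 320.174, 'cy': 237.149, 'k1': -0.068, 'tool_from_camera': [[0.0, -0.96, -0.278, 78.044], [1.0, 0.0, 0.0, 0.984], [-0.0, -0.278, 0.96, -169.961], [0.0, 0.0, 0.0, 1.0]]}
wrist key_bow []
wrist key_collar []
wrist slot []
wrist keyhole []
wrist box []
wrist car []
wrist jar []
wrist can []
1.35
```

View pics/scene0.png

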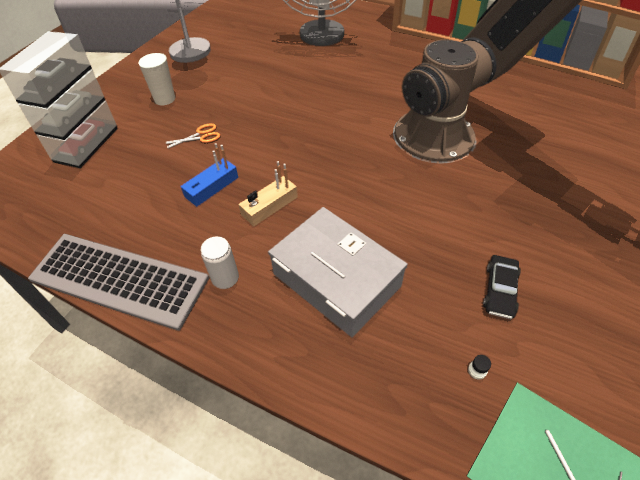

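View pics/top0.png

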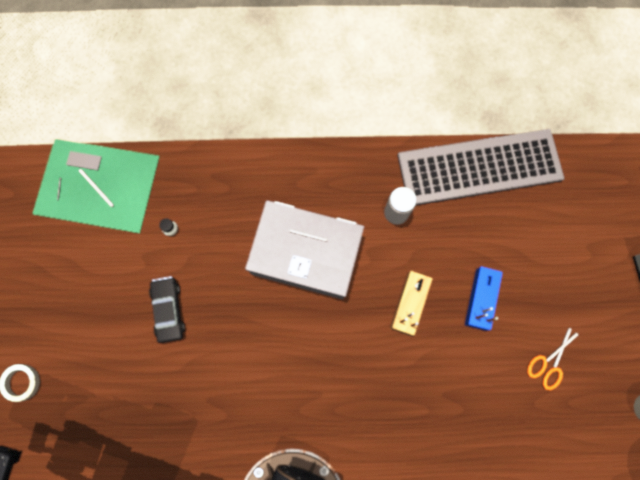

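Scene view: the pale block's key is at (253,198), or (419,285) in the top view. The look-alikes are the blue block's slot at scene (209,182) / top (488,282), and the bench tools in the pale block at scene (282,178). I choose the pale block. The keyhole is at scene (351,243) / top (299,266). I'll move over and check with a close wrist crop.

```bash
cat > h.py <<'E'
from cell import env
import cv2, numpy as np
from scipy.spatial.transform import Rotation as R
def T():
    s=env.state(); M=np.eye(4); M[:3,:3]=R.from_euler('xyz',s['tcp_rot']).as_matrix(); M[:3,3]=s['eef_pos']; return M
def K(m): return np.array([[m['fx'],0,m['cx']],[0,m['fy'],m['cy']],[0,0,1]]),np.array([m['k1'],0,0,0,0.])
def wfc(cam,t=None):
    m=env.camera_model(cam)
    return (t@np.array(m['tool_from_camera'])) if cam=='wrist' else np.linalg.inv(np.array(m['view']))
def p2w(cam,px,z,t=None):
    k,d=K(env.camera_model(cam)); u=cv2.undistortPoints(np.array(px,float).reshape(-1,1,2),k,d).reshape(-1,2)
    W=wfc(cam,t); r=np.c_[u,np.ones(len(u))]@W[:3,:3].T; o=W[:3,3]
    return o+r*((z-o[2])/r[:,2])[:,None]
def w2p(cam,P,t=None):
    k,d=K(env.camera_model(cam)); V=np.linalg.inv(wfc(cam,t))
    return cv2.projectPoints(np.array(P,float).reshape(-1,1,3),cv2.Rodrigues(V[:3,:3])[0],V[:3,3],k,d)[0].reshape(-1,2)
def snap(cam,name):
    t=T(); im=env.read_camera(cam); cv2.imwrite(f'pics/{name}.png',im[:,:,::-1]); np.save(f'pics/{name}.npy',t); return im,t
def st():
    s=env.state(); print('t',round(s['t'],2),'p',np.round(s['eef_pos'],1),'r',np.round(s['tcp_rot'],4),'F',np.round(s['ft_force'],1),'M',np.round(s['moment'],3),'o',round(s['opening'],3),'q6',round(s['joints'][5],2))
def to(x,y,z,yaw=None):
    s=env.state(); d=np.array([x,y,z])-s['eef_pos']; Rm=R.from_euler('xyz',s['tcp_rot']).as_matrix(); l=Rm.T@d
    print('tool shift mm',np.round(l,1),'frac',np.round(l/400,4),'norm',round(np.linalg.norm(l),1), '' if yaw is None else ('turn frac',round(-((yaw-s['tcp_rot'][2]+np.pi)%(2*np.pi)-np.pi)/np.pi,4)))
E
python3 -m pendant '[-0.113,-0.084,0,0,-1, -0.113,-0.084,0,0,-1, -0.113,-0.084,0,0,-1, -0.113,-0.084,0,0,-1, -0.113,-0.084,0,0,-1, -0.113,-0.084,0,0,-1, -0.113,-0.084,0,0,-1, -0.113,-0.084,0,0,-1, -0.113,-0.084,0,0,-1]'
python3 - <<'E'
from h import *
st(); to(521,-326,200)
E
```

```text
t: 2.48
eef_pos: [480.3, 198.0, 214.9]
tcp_rot: [3.141, 0.001, 2.866]
ft_force: [0.6, 0.8, -0.4]
opening: 0.997
t 2.48 p [480.3 198.  214.9] r [3.1411e+00 5.0000e-04 2.8657e+00] F [ 0.6  0.8 -0.4] M [0.07  0.009 0.028] o 0.997 q6 -1.03
tool shift mm [-181.9 -493.1   14.7] frac [-0.4548 -1.2328  0.0369] norm 525.8
```

```bash
python3 -m pendant '[-0.0505,-0.137,0.004,0,0, -0.0505,-0.137,0.004,0,0, -0.0505,-0.137,0.004,0,0, -0.0505,-0.137,0.004,0,0, -0.0505,-0.137,0.004,0,0, -0.0505,-0.137,0.004,0,0, -0.0505,-0.137,0.004,0,0, -0.0505,-0.137,0.004,0,0, -0.0505,-0.137,0.004,0,0,0,0,0,0,0]'
python3 - <<'E'
from h import *
st(); im,t=snap('wrist','w1')
for th in ['key_bow','key_collar','slot']: print(th,[(np.round(d["xyz"],1).tolist(),round(d["confidence"],2)) for d in env.landmark_of(th,'wrist')][:3])
E
```

```text
t: 3.72
eef_pos: [519.5, -327.9, 199.4]
tcp_rot: [-3.141, -0.0, 2.862]
ft_force: [0.1, 1.1, -0.4]
opening: 0.502
t 3.73 p [ 519.5 -327.9  199.4] r [-3.1414 -0.      2.8621] F [ 0.1  1.1 -0.4] M [ 0.031 -0.005  0.02 ] o 0.502 q6 -1.96
key_bow [([517.3, -323.3, 72.4], 0.56)]
key_collar [([518.6, -325.2, 39.1], 0.79), ([611.7, -44.1, -1.1], 0.48)]
slot [([520.7, -323.9, 44.3], 0.71), ([530.5, -505.7, 40.7], 0.66)]
```

View pics/w1.png

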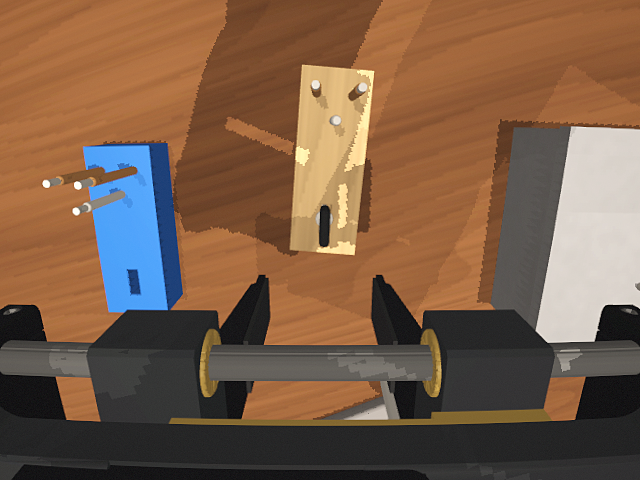

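The wrist view shows the key's black bow at (324,226) in the pale block. The tools are at (316,87), (362,90) and (336,120), and the empty blue slot is at (134,281). Zooming in to measure.

Run:
```python
from h import *
im=cv2.imread('pics/w1.png'); t=np.load('pics/w1.npy')
c=im[50:270,270:400]; cv2.imwrite('pics/w1c.png',cv2.resize(c,None,fx=2.7,fy=2.7,interpolation=cv2.INTER_CUBIC))
g=cv2.cvtColor(im,cv2.COLOR_BGR2GRAY); m=(g<45)[195:255,310:340].astype(np.uint8)
n,l,s,ce=cv2.connectedComponentsWithStats(m); i=1+s[1:,4].argmax(); ys,xs=np.where(l==i); pts=np.c_[xs+310,ys+195].astype(np.float32)
print(len(pts),cv2.minAreaRect(pts),pts.mean(0))
vx,vy,x0,y0=cv2.fitLine(pts,cv2.DIST_L2,0,.01,.01).ravel(); 
w=p2w('wrist',[[x0,y0],[x0+10*vx,y0+10*vy]],80,t); d=w[1]-w[0]; print('bow axis yaw',np.arctan2(d[1],d[0]),w[0])
```

```text
363 ((323.9601135253906, 225.95664978027344), (9.325241088867188, 40.131839752197266), 2.38594388961792) [324.0193  225.50688]
bow axis yaw 2.8396852475006633 [ 517.47527188 -323.18462111   80.        ]
```

View pics/w1c.png

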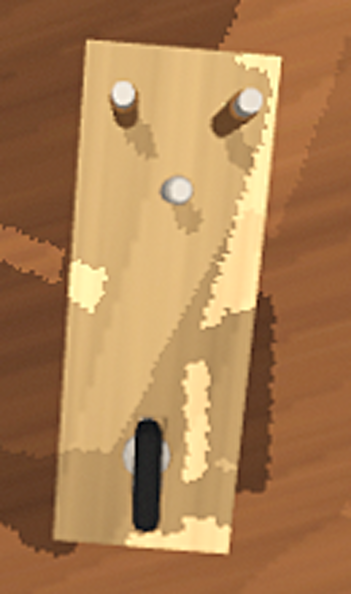

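Run:
```python
from h import *
t=np.load('pics/w1.npy')
c=lambda p: np.array(p)/2.7+[270,50]
A=p2w('wrist',[c((86,40)),c((54,540)),c((280,57)),c((229,553))],42,t); print(A.round(1))
for a,b in((0,1),(2,3)): d=A[a]-A[b]; print(np.linalg.norm(d),np.arctan2(d[1],d[0]))
print(np.linalg.norm(A[0]-A[2]),np.linalg.norm(A[1]-A[3]))
u=(A[0]-A[1]+A[2]-A[3]); u/=np.linalg.norm(u); print('yaw',np.arctan2(u[1],u[0]),'centre',A.mean(0))
W=p2w('wrist',[[324,207],[324,226],[324.5,246]],80,t); print(W)
print(p2w('wrist',[c((146,455))],44,t))
n=np.array([-u[1],u[0],0]); C=A.mean(0); k=np.array([517.5,-323.2,0]); print('lateral off centreline',(k-C)@n,'along',(k-C)@u)
```

```text
[[ 399.5 -307.    42. ]
 [ 539.9 -359.7   42. ]
 [ 419.1 -255.    42. ]
 [ 559.6 -307.    42. ]]
149.97597330023513 2.782586385069708
149.84653562857645 2.7869427846823984
55.59807994030193 56.25094810964833
yaw 2.7847636445145096 centre [ 479.53027657 -307.18558716   42.        ]
[[ 503.86887327 -319.33840317   80.        ]
 [ 517.83854169 -323.30272518   80.        ]
 [ 533.06010523 -327.22591947   80.        ]]
[[ 520.70924877 -323.70334795   44.        ]]
lateral off centreline 1.742647130567284 along -41.17188964278515
```

Run:
```python
from h import *
st(); to(518.3,-323.3,52,2.84)
```

```text
t 3.92 p [ 519.9 -323.3  200.3] r [ 3.1413e+00 -2.0000e-04  2.8666e+00] F [ 0.1  0.3 -0.6] M [ 0.065  0.088 -0.066] o 0.502 q6 -1.96
tool shift mm [  1.5  -0.5 148.3] frac [ 0.0038 -0.0011  0.3707] norm 148.3 ('turn frac', np.float64(0.0085))
```

Run:
```python
from h import *
for i in range(3):
    st(); im,t=snap('wrist',f'w2{i}')
    g=cv2.cvtColor(im,cv2.COLOR_RGB2GRAY); m=(g<45)[190:265,300:350].astype(np.uint8)
    n,l,s,ce=cv2.connectedComponentsWithStats(m); i=1+s[1:,4].argmax(); ys,xs=np.where(l==i); pts=np.c_[xs+300,ys+190].astype(np.float32)
    vx,vy,x0,y0=cv2.fitLine(pts,cv2.DIST_L2,0,.01,.01).ravel(); 
    w=p2w('wrist',[[x0,y0],[x0+10*vx,y0+10*vy]],80,t); d=w[1]-w[0]; print('px',x0,y0,'bow axis yaw',np.arctan2(d[1],d[0]),w[0],ys.min()+190,ys.max()+190)
```

```text
t 3.92 p [ 519.9 -323.3  200.3] r [ 3.1413e+00 -2.0000e-04  2.8666e+00] F [ 0.1  0.3 -0.6] M [ 0.065  0.088 -0.066] o 0.502 q6 -1.96
px 318.13882 226.50424 bow axis yaw 2.83949918570693 [ 517.58154345 -323.07659317   80.        ] 207 246
t 3.98 p [ 520.  -323.2  200.4] r [3.1414 0.     2.8671] F [-0.1  0.3  0.1] M [-0.017  0.021  0.023] o 0.5 q6 -1.96
px 317.81482 226.37892 bow axis yaw 2.8391549209915454 [ 517.58894583 -323.15659367   80.        ] 206 246
t 4.03 p [ 520.1 -323.2  200.5] r [3.1415e+00 2.0000e-04 2.8671e+00] F [-0.1 -0.5  0.1] M [-0.017 -0.005  0.003] o 0.5 q6 -1.96
px 317.8743 226.02856 bow axis yaw 2.8378164835313755 [ 517.43864517 -323.12889015   80.        ] 206 246
```

```bash
python3 -m pendant '[0.0034,-0.0007,0.12,0.009,0, 0,0,0.12,0,0, 0,0,0.09,0,0, 0,0,0.041,0,0, 0,0,0,0,0.2, 0,0,0,0,0.4,0,0,0,0,0.6]'
python3 - <<'E'
from h import *
st(); snap('wrist','w3'); snap('scene','s3'); st()
E
```

```text
t: 4.95
eef_pos: [519.0, -324.6, 53.2]
tcp_rot: [-3.141, 0.002, 2.838]
ft_force: [0.6, -0.8, -0.1]
opening: 0.253
t 4.95 p [ 519.  -324.6   53.2] r [-3.1409e+00  2.0000e-03  2.8377e+00] F [ 0.6 -0.8 -0.1] M [ 0.006  0.022 -0.025] o 0.253 q6 -1.93
t 5.05 p [ 518.8 -324.5   52.8] r [-3.1411e+00  1.4000e-03  2.8375e+00] F [-0.6  0.2  0.5] M [ 0.028 -0.024 -0.025] o 0.211 q6 -1.93
```

View pics/w3.png

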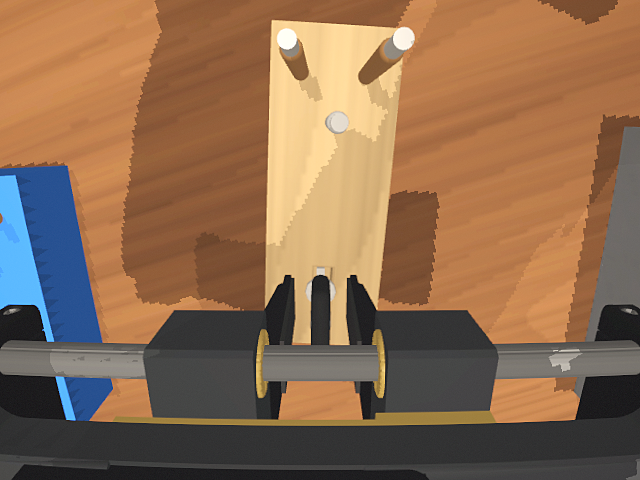

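```bash
python3 -m pendant '[0.001,0.003,0,0,0.6, 0,0,0,0,0.6, 0,0,0,0,1, 0,0,0,0,1, 0,0,0,0,1, 0,0,0,0,1]'
python3 - <<'E'
from h import *
st(); snap('wrist','w4');  st()
E
```

```text
t: 5.8
eef_pos: [518.5, -323.0, 51.8]
tcp_rot: [3.141, -0.0, 2.837]
ft_force: [0.5, -0.2, 0.2]
opening: 0.082
t 5.8 p [ 518.5 -323.    51.8] r [ 3.1415e+00 -1.0000e-04  2.8375e+00] F [ 0.5 -0.2  0.2] M [-0.03   0.017 -0.009] o 0.082 q6 -1.93
t 5.85 p [ 518.5 -323.    51.7] r [ 3.1415e+00 -1.0000e-04  2.8375e+00] F [ 1.  -0.5 -0.6] M [ 0.04   0.037 -0.025] o 0.08 q6 -1.93
```

```bash
python3 -m pendant '[0,0,-0.02,0,1, 0,0,-0.06,0,1, 0,0,-0.12,0,1, 0,0,-0.12,0,1,0,0,-0.06,0,1,0,0,0,0,1,0,0,0,0,1]'
python3 - <<'E'
from h import *
st(); im,_=snap('wrist','w5');  st()
for th in ['key_bow','key_collar','slot']: print(th,[(np.round(d["xyz"],1).tolist(),round(d["confidence"],2)) for d in env.landmark_of(th,'wrist')][:3])
E
```

```text
t: 6.72
eef_pos: [518.1, -322.7, 202.9]
tcp_rot: [3.141, -0.001, 2.838]
ft_force: [0.8, 0.2, 0.1]
opening: 0.081
t 6.72 p [ 518.1 -322.7  202.9] r [ 3.1410e+00 -1.2000e-03  2.8375e+00] F [0.8 0.2 0.1] M [0.062 0.006 0.09 ] o 0.081 q6 -1.93
t 6.78 p [ 518.  -322.7  202.6] r [ 3.1408e+00 -1.8000e-03  2.8375e+00] F [-0.3 -0.6 -0.7] M [ 0.016 -0.062 -0.001] o 0.084 q6 -1.93
key_bow [([520.5, -317.9, 222.3], 0.69), ([521.4, -324.3, 190.1], 0.17)]
key_collar [([521.2, -324.0, 190.2], 0.88)]
slot [([521.0, -325.3, 45.6], 0.96), ([531.5, -506.2, 40.1], 0.8)]
```

View pics/w5.png

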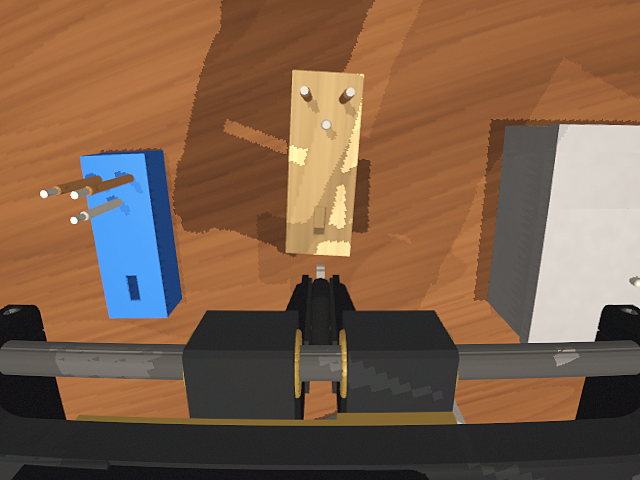

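Run:
```python
from h import *
im=cv2.imread('pics/w5.png'); a=cv2.resize(im[190:300,270:370],None,fx=6,fy=5.4,interpolation=cv2.INTER_CUBIC); cv2.imwrite('pics/w5c.png',a)
```

```text
(no output)
```

View pics/w5c.png

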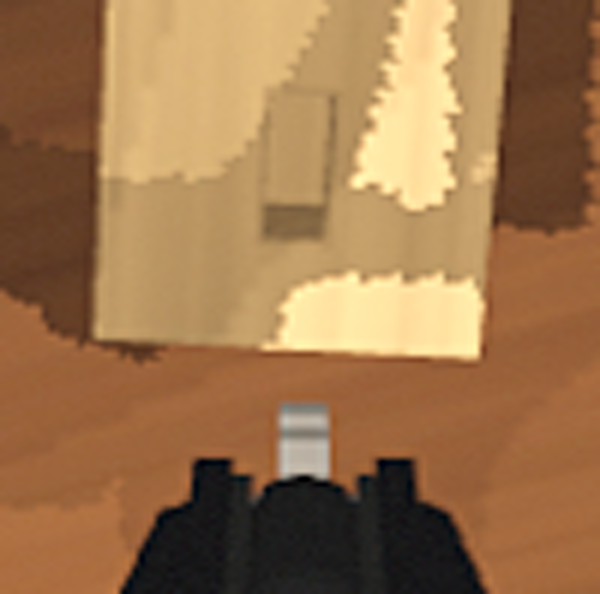

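Run:
```python
from h import *
t=np.load('pics/w5.npy')
c=lambda p: np.array(p)/[6,5.4]+[270,190]
A=p2w('wrist',[c((267,88)),c((337,92)),c((326,240)),c((261,238))],42,t); print(A.round(1),A.mean(0))
d=(A[0]-A[3]+A[1]-A[2])/2;e=A[0]-A[1]; print(np.linalg.norm(d),np.linalg.norm(e),np.arctan2(d[1],d[0]))
B=p2w('wrist',[c((103,10)),c((94,340)),c((511,10)),c((484,357))],42,t);print(B.round(1))
for a,b in((0,1),(2,3)): d=B[a]-B[b]; print(np.arctan2(d[1],d[0]))
# where would bit end face be
k=[np.r_[9,0,0],]
for h in (18.6,):
  # collar z in tool: grasp point -19 +? bow centre approx tool z=-16 ; collar +10 ; bit 16..25.5
  P=[t@np.r_[9,y,z,1] for z in (10,16,25.5) for y in (-2,2)]
  print((w2p('wrist',[p[:3] for p in P],t)-[270,190])*[6,5.4])
```

```text
[[ 507.9 -323.3   42. ]
 [ 511.5 -314.1   42. ]
 [ 534.  -322.7   42. ]
 [ 530.9 -331.5   42. ]] [ 521.07698074 -322.90492395   42.        ]
24.2680625321852 9.887570658784723 2.7876445841491444
[[ 489.3 -341.4   42. ]
 [ 540.  -360.    42. ]
 [ 506.3 -287.1   42. ]
 [ 559.8 -306.5   42. ]]
2.791019874944906
2.792400431801166
[[262.64933535 436.63307868]
 [312.4389763  436.64755385]
 [263.74134352 413.18476523]
 [312.08633257 413.19858233]
 [265.34749641 378.71523032]
 [311.56768605 378.72814003]]
```

```bash
python3 -m pendant '[0.0206,0.146,-0.021,0,1, 0.0206,0.146,-0.021,0,1, 0.0206,0.146,-0.021,0,1, 0.0206,0.146,-0.021,0,1, 0.0206,0.146,-0.021,0,1, 0,0,0,0,1, 0,0,0,0,1]'
python3 - <<'E'
from h import *
env.read_camera('top')
st(); im,_=snap('wrist','w6');  st()
for th in ['keyhole']: print(th,[(np.round(d["xyz"],1).tolist(),round(d["confidence"],2)) for d in env.landmark_of(th,'wrist')][:3])
E
```

```text
t: 7.8
eef_pos: [566.4, -32.2, 245.3]
tcp_rot: [-3.141, -0.001, 2.838]
ft_force: [-0.3, -0.5, -1.4]
opening: 0.082
t 7.85 p [566.4 -32.9 245.3] r [-3.1413e+00 -9.0000e-04  2.8370e+00] F [0.1 0.1 0.2] M [0.012 0.022 0.024] o 0.083 q6 -1.44
t 7.9 p [566.4 -33.2 245.3] r [-3.1414e+00 -8.0000e-04  2.8362e+00] F [-1.1 -1.2 -0.7] M [-0.009 -0.004 -0.014] o 0.081 q6 -1.44
keyhole [([566.2, -30.5, 96.0], 0.97)]
```

View pics/w6.png

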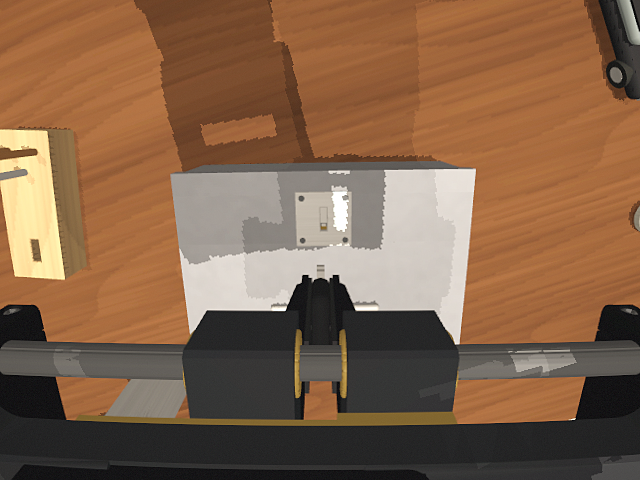

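The steel plate shows at (322,219), with the keyhole at (323,218) and screws at the corners. Next a zoom and measurement.

Run:
```python
from h import *
im=cv2.imread('pics/w6.png'); a=cv2.resize(im[180:280,280:370],None,fx=6,fy=6,interpolation=cv2.INTER_CUBIC); cv2.imwrite('pics/w6c.png',a)
```

```text
(no output)
```

View pics/w6c.png

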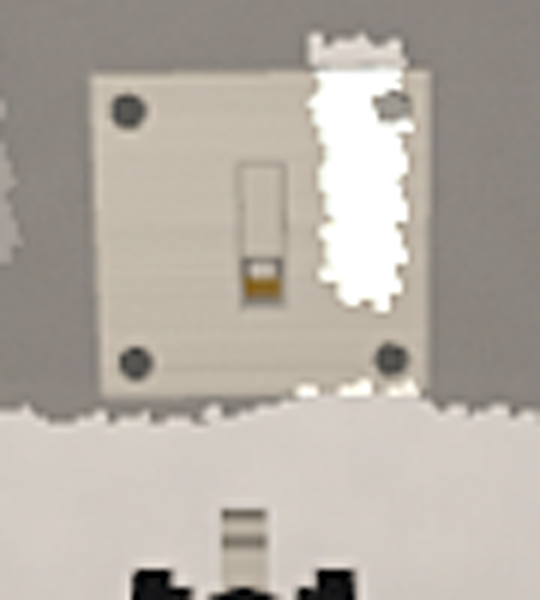

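Run:
```python
from h import *
t=np.load('pics/w6.npy')
c=lambda p: np.array(p)/6+[280,180]
def q(n,L):
    A=p2w('wrist',[c(p) for p in L],92,t)
    d=(A[0]-A[3]+A[1]-A[2])/2;e=(A[0]-A[1]+A[3]-A[2])/2; print(n,A.mean(0).round(2),np.linalg.norm(d),np.linalg.norm(e),'yaw',np.arctan2(d[1],d[0]),np.arctan2(e[1],e[0])+np.pi/2)
q('slot',[(238,163),(286,163),(283,303),(242,304)])
q('plate',[(91,73),(431,71),(422,395),(101,396)])
q('screw',[(128,111),(393,106),(392,358),(135,363)])
# lid front edge
A=p2w('wrist',[(173,173),(475,169)],90,t); e=A[1]-A[0]; print(A,np.linalg.norm(e),np.arctan2(e[1],e[0])-np.pi/2)
A=p2w('wrist',[(173,173),(186,300)],90,t); e=A[0]-A[1]; print(np.arctan2(e[1],e[0]))
A=p2w('wrist',[(475,169),(465,300)],90,t); e=A[0]-A[1]; print(np.arctan2(e[1],e[0]))
P=[t@np.r_[9,0,z,1] for z in (9.7,15.7,25.2)]
print((w2p('wrist',[p[:3] for p in P],t)-[280,180])*6)
```

```text
slot [567.31 -28.91  92.  ] 20.050761312634855 6.17647054307737 yaw 2.8432881086164654 -0.29237716707591144
plate [567.67 -29.16  92.  ] 46.21106823176433 45.91697475041748 yaw 2.841248453473086 -0.29951180874715266
screw [567.64 -29.05  92.  ] 35.99311478348162 36.26746195234507 yaw 2.851381939082292 -0.2844223685857976
[[ 493.60109374 -135.40081894   90.        ]
 [ 564.57296858  101.78592498   90.        ]] 247.57737882877282 -0.2907443621100514
2.8387046155707405
2.867617071251204
[[227.51107701 546.52054961]
 [227.88227638 520.38903196]
 [228.4282031  481.97918894]]
```

```bash
python3 -m pendant '[0.0025,0.0068,0.1,-0.0035,1, 0,0,0.1,0,1, 0,0,0.08,0,1, 0,0,0,0,1, 0,0,0,0,1]'
python3 - <<'E'
from h import *
env.read_camera('top')
st(); im,_=snap('wrist','w7');  st()
im=cv2.imread('pics/w7.png'); a=cv2.resize(im[170:310,250:390],None,fx=4.2,fy=4.2,interpolation=cv2.INTER_CUBIC); cv2.imwrite('pics/w7c.png',a)
E
```

```text
t: 8.57
eef_pos: [567.0, -29.9, 134.9]
tcp_rot: [3.141, 0.001, 2.848]
ft_force: [-0.1, 0.4, -0.2]
opening: 0.082
t 8.62 p [567.1 -29.8 135.2] r [3.1413e+00 1.9000e-03 2.8478e+00] F [-0.1  0.5  0.2] M [ 0.016  0.015 -0.032] o 0.08 q6 -1.45
t 8.68 p [567.1 -29.6 135.2] r [3.1413e+00 2.2000e-03 2.8480e+00] F [0.  0.4 0.2] M [-0.023 -0.069 -0.021] o 0.084 q6 -1.45
```

View pics/w7c.png

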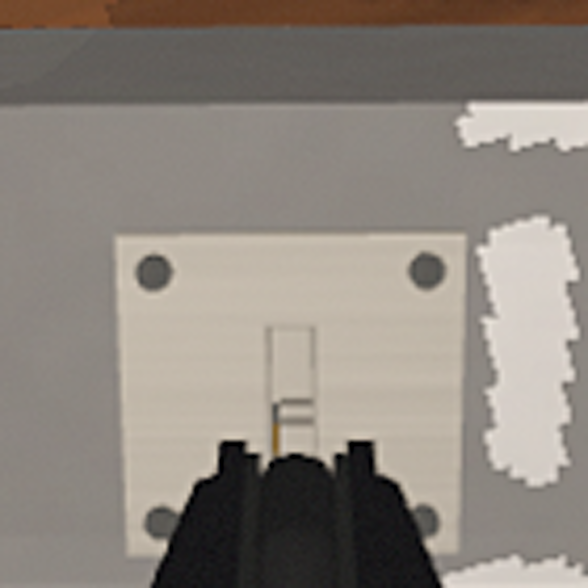

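Run:
```python
from h import *
t=np.load('pics/w7.npy'); ti=np.linalg.inv(t)
c=lambda p: np.array(p)/4.2+[250,170]
def tl(p,ztool):
    z=t[2,3]-ztool
    w=p2w('wrist',[c(p)],z,t)[0]; return (ti@np.r_[w,1])[:3].round(2)
zp=t[2,3]-92
print('zp',zp)
for n,p in dict(pl_tl=(115,235),pl_tr=(467,234),pl_br=(457,554),pl_bl=(128,554),sc1=(154,272),sc2=(427,271),sc3=(162,522),sc4=(425,522),sl_l=(266,325),sl_r=(316,325)).items(): print(n,tl(p,zp))
for n,p in dict(bit_bl=(278,399),bit_br=(314,399)).items(): print(n,tl(p,25.2))
for n,p in dict(bit_tl=(280,421),bit_tr=(315,421)).items(): print(n,tl(p,15.7))
for n,p in dict(fl=(219,441),fl2=(247,441),fr=(346,441),fr2=(374,441)).items(): print(n,tl(p,0))
```

```text
zp 43.186997813151635
pl_tl [ 22.74 -22.56  43.14]
pl_tr [22.88 23.74 43.15]
pl_br [-23.21  23.73  43.24]
pl_bl [-23.22 -22.15  43.22]
sc1 [ 17.68 -17.54  43.15]
sc2 [17.82 18.59 43.16]
sc3 [-18.34 -17.29  43.22]
sc4 [-18.34  19.15  43.23]
sl_l [10.32 -2.75 43.17]
sl_r [10.32  3.93 43.17]
bit_bl [ 6.42 -0.99 25.19]
bit_br [ 6.42  3.47 25.19]
bit_tl [ 7.14 -0.66 15.69]
bit_tr [ 7.14  3.48 15.69]
fl [10.81 -7.16 -0.02]
fl2 [10.81 -4.12 -0.02]
fr [10.82  6.65 -0.02]
fr2 [10.81  9.69 -0.02]
```

Run:
```python
from h import *
t=np.load('pics/w7.npy'); ti=np.linalg.inv(t)
c=lambda p: np.array(p)/4.2+[250,170]
def tl(p,ztool):
    w=p2w('wrist',[c(p)],t[2,3]-ztool,t)[0]; return (ti@np.r_[w,1])[:3].round(2)
for z in (-4.3,-10,-16,-28.3): print(tl((296,453),z))
im=cv2.imread('pics/w7.png'); a=cv2.resize(im[250:320,290:350],None,fx=10,fy=8.5,interpolation=cv2.INTER_NEAREST); a=cv2.convertScaleAbs(a,alpha=1.6,beta=0); cv2.imwrite('pics/w7d.png',a)
```

```text
[11.15  1.21 -4.32]
[ 13.46   1.2  -10.03]
[ 15.88   1.19 -16.03]
[ 20.85   1.18 -28.34]
```

View pics/w7d.png

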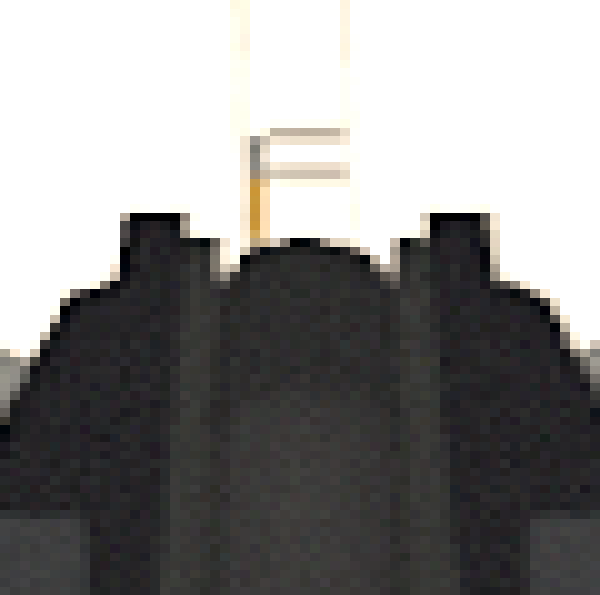

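```bash
python3 -m pendant '[0.0053,-0.0019,0.028,0,1, 0,0,0,0,1, 0,0,0,0,1, 0,0,0,0,1]'
python3 - <<'E'
from h import *
st(); im,_=snap('wrist','w8');  st()
im=cv2.imread('pics/w8.png'); a=cv2.resize(im[200:300,270:370],None,fx=6,fy=6,interpolation=cv2.INTER_CUBIC); cv2.imwrite('pics/w8c.png',cv2.convertScaleAbs(a,alpha=1.2,beta=0))
E
```

```text
t: 9.18
eef_pos: [564.3, -29.3, 122.8]
tcp_rot: [3.141, 0.0, 2.849]
ft_force: [0.2, 0.5, -0.5]
opening: 0.081
t 9.18 p [564.3 -29.3 122.8] r [3.1415e+00 3.0000e-04 2.8486e+00] F [ 0.2  0.5 -0.5] M [-0.02  -0.006  0.019] o 0.081 q6 -1.45
t 9.22 p [564.3 -29.3 122.8] r [3.1415e+00 3.0000e-04 2.8486e+00] F [ 0.  -0.1 -0.1] M [ 0.029 -0.01  -0.004] o 0.083 q6 -1.45
```

View pics/w8c.png

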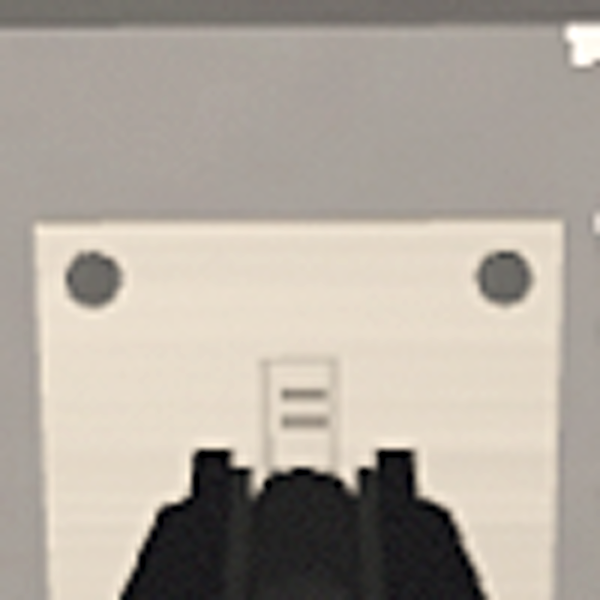

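Run:
```python
from h import *
t=np.load('pics/w8.npy'); ti=np.linalg.inv(t)
c=lambda p: np.array(p)/6+[270,200]
def tl(p,ztool):
    w=p2w('wrist',[c(p)],t[2,3]-ztool,t)[0]; return (ti@np.r_[w,1])[:3].round(2)
zp=t[2,3]-92; print(zp)
for n,p in dict(pl_tl=(35,222),pl_tr=(564,220),sc1=(93,278),sc2=(504,278),sl_l=(262,359),sl_r=(337,357)).items(): print(n,tl(p,zp))
for n,p in dict(bit_bl=(281,390),bit_br=(328,390)).items(): print(n,tl(p,25.2))
for n,p in dict(bit_tl=(280,421),bit_tr=(328,421)).items(): print(n,tl(p,15.7))
```

```text
30.76469626671387
pl_tl [ 19.97 -22.18  30.76]
pl_tr [20.16 24.07 30.76]
sc1 [ 14.84 -17.23  30.76]
sc2 [14.85 18.94 30.76]
sl_l [ 7.3  -2.38 30.76]
sl_r [ 7.49  4.28 30.76]
bit_bl [ 6.41 -0.65 25.2 ]
bit_br [ 6.41  3.42 25.2 ]
bit_tl [ 7.17 -0.66 15.7 ]
bit_tr [ 7.17  3.31 15.7 ]
```

```bash
python3 -m pendant '[-0.001,-0.0011,0,0,1, 0,0,0.005,0,1, 0,0,0.0025,0,1, 0,0,0.0025,0,1, 0,0,0.0025,0,1,0,0,0.0025,0,1,0,0,0,0,1]'
python3 - <<'E'
from h import *
st(); im,_=snap('wrist','w9');  st()
im=cv2.imread('pics/w9.png'); a=cv2.resize(im[200:300,270:370],None,fx=6,fy=6,interpolation=cv2.INTER_CUBIC); cv2.imwrite('pics/w9c.png',cv2.convertScaleAbs(a,alpha=1.2,beta=0))
E
```

```text
t: 10.1
eef_pos: [564.4, -29.8, 116.5]
tcp_rot: [3.141, -0.0, 2.849]
ft_force: [0.7, 0.2, -1.6]
opening: 0.08
t 10.1 p [564.4 -29.8 116.5] r [ 3.1415e+00 -1.0000e-04  2.8486e+00] F [ 0.7  0.2 -1.6] M [ 0.025  0.023 -0.012] o 0.08 q6 -1.45
t 10.15 p [564.4 -29.8 116.6] r [ 3.1415e+00 -1.0000e-04  2.8486e+00] F [ 0.1  0.4 -0.4] M [-0.027 -0.017 -0.039] o 0.085 q6 -1.45
```

View pics/w9c.png

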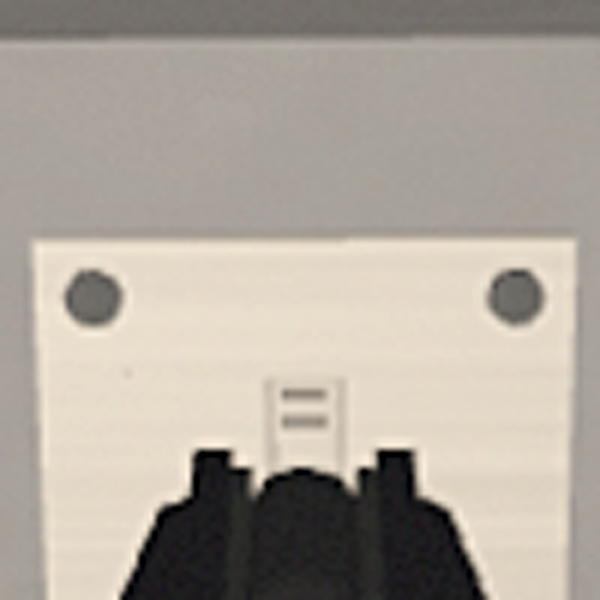

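```bash
python3 -m pendant '[-0.0012,0,0,0,1, 0,0,0.0025,0,1, 0,0,0.0025,0,1, 0,0,0.0025,0,1,0,0,0,0,1]'
python3 - <<'E'
from h import *
st(); im,_=snap('wrist','w10');  st()
im=cv2.imread('pics/w10.png'); a=cv2.resize(im[200:300,270:370],None,fx=6,fy=6,interpolation=cv2.INTER_CUBIC); cv2.imwrite('pics/w10c.png',cv2.convertScaleAbs(a,alpha=1.2,beta=0))
E
```

```text
t: 10.78
eef_pos: [564.9, -30.0, 113.5]
tcp_rot: [3.142, -0.0, 2.849]
ft_force: [-0.2, -1.4, 1.0]
opening: 0.084
t 10.78 p [564.9 -30.  113.5] r [ 3.1415e+00 -2.0000e-04  2.8486e+00] F [-0.2 -1.4  1. ] M [ 0.002  0.016 -0.002] o 0.084 q6 -1.45
t 10.82 p [564.9 -30.  113.6] r [ 3.1415e+00 -1.0000e-04  2.8485e+00] F [ 0.6 -0.3 -0.1] M [-0.007 -0.007 -0.006] o 0.084 q6 -1.45
```

View pics/w10c.png

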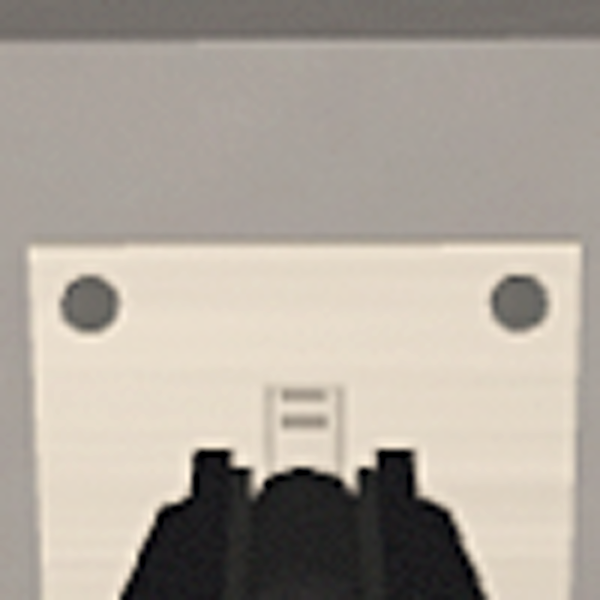

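```bash
python3 -m pendant '[0,0,0.0025,0,1, 0,0,0.0025,0,1, 0,0,0.0025,0,1,0,0,0.0025,0,1,0,0,0,0,1]'
python3 - <<'E'
from h import *
st(); im,_=snap('wrist','w11');  st()
im=cv2.imread('pics/w11.png'); a=cv2.resize(im[200:300,270:370],None,fx=6,fy=6,interpolation=cv2.INTER_CUBIC); cv2.imwrite('pics/w11c.png',cv2.convertScaleAbs(a,alpha=1.2,beta=0))
E
```

```text
t: 11.45
eef_pos: [564.9, -30.0, 109.5]
tcp_rot: [3.141, -0.0, 2.848]
ft_force: [-0.5, -0.0, -0.1]
opening: 0.086
t 11.45 p [564.9 -30.  109.5] r [ 3.1415e+00 -1.0000e-04  2.8485e+00] F [-0.5 -0.  -0.1] M [-0.043  0.025  0.041] o 0.086 q6 -1.45
t 11.5 p [564.9 -30.  109.6] r [ 3.1415e+00 -1.0000e-04  2.8485e+00] F [ 0.3 -0.5 -0.2] M [-0.041  0.02   0.002] o 0.082 q6 -1.45
```

View pics/w11c.png

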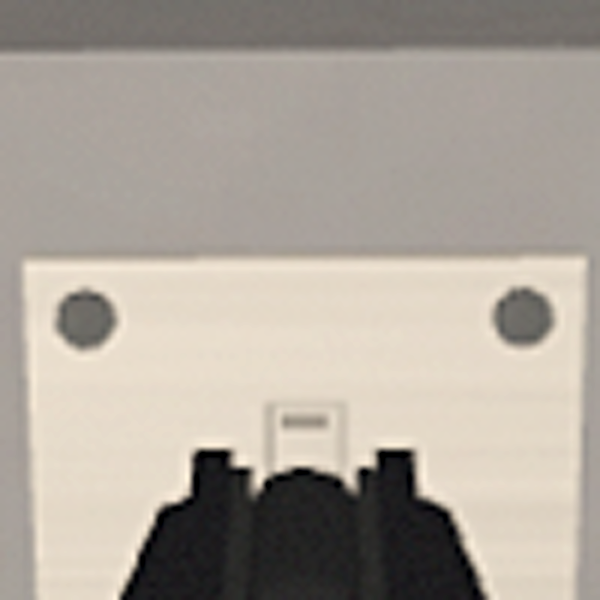

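```bash
python3 -m pendant '[0,0,0.0025,0,1, 0,0,0.0025,0,1, 0,0,0.0025,0,1,0,0,0.0025,0,1,0,0,0.0025,0,1,0,0,0.0025,0,1]'; python3 -m pendant '[0,0,0.0015,0,1,0,0,0,0,1]'
```

```text
t: 12.25
eef_pos: [564.9, -30.0, 103.6]
tcp_rot: [3.142, 0.0, 2.849]
ft_force: [0.1, 0.2, -0.6]
opening: 0.083
t: 12.5
eef_pos: [564.9, -30.0, 103.0]
tcp_rot: [3.142, -0.0, 2.849]
ft_force: [0.1, -0.6, -0.1]
opening: 0.081
```

```bash
python3 -m pendant '[0,0,0.0012,0,1,0,0,0,0,1]'; python3 -m pendant '[0,0,0.0012,0,1,0,0,0,0,1]'; python3 -m pendant '[0,0,0.0012,0,1,0,0,0,0,1]'
```

```text
t: 12.75
eef_pos: [564.9, -30.0, 102.5]
tcp_rot: [3.142, -0.0, 2.848]
ft_force: [-0.2, -0.3, -0.7]
opening: 0.083
t: 13.0
eef_pos: [565.0, -30.0, 102.2]
tcp_rot: [3.141, 0.0, 2.849]
ft_force: [-0.8, 0.0, 2.1]
opening: 0.086
t: 13.25
eef_pos: [565.0, -30.0, 101.8]
tcp_rot: [3.141, 0.0, 2.849]
ft_force: [-0.4, 0.3, 4.4]
opening: 0.083
```

```bash
python3 -m pendant '[0,0,-0.0007,0,1,0,0.0006,0,0.0278,1,0,0.0006,0,0.0278,1,0,0,0,0,1]'
python3 - <<'E'
from h import *
for i in range(4): st(); env.read_camera('wrist')
E
python3 -m pendant '[0,0.0006,0,0.0278,1,0,0.0006,0,0.0278,1,0,0,0,0,1]'
python3 - <<'E'
from h import *
for i in range(4): st(); env.read_camera('wrist')
E
```

```text
t: 13.75
eef_pos: [565.3, -29.7, 102.0]
tcp_rot: [3.141, 0.001, 2.674]
ft_force: [-0.9, -0.8, 4.2]
opening: 0.083
t 13.75 p [565.3 -29.7 102. ] r [3.1414e+00 7.0000e-04 2.6745e+00] F [-0.9 -0.8  4.2] M [-0.116  0.036 -0.017] o 0.083 q6 -1.27
t 13.8 p [565.3 -29.6 102. ] r [3.1414e+00 5.0000e-04 2.6757e+00] F [ 0.  -1.7  4.1] M [-0.193  0.058 -0.041] o 0.08 q6 -1.27
t 13.85 p [565.3 -29.7 102. ] r [3.1414e+00 6.0000e-04 2.6758e+00] F [-0.  -0.8  3.2] M [-0.228  0.053 -0.002] o 0.082 q6 -1.27
t 13.9 p [565.3 -29.7 102. ] r [3.1414e+00 5.0000e-04 2.6756e+00] F [ 0.2 -0.9  5.3] M [-0.24  -0.033  0.01 ] o 0.078 q6 -1.27
t: 14.32
eef_pos: [565.4, -29.4, 101.9]
tcp_rot: [-3.142, 0.0, 2.501]
ft_force: [0.4, -3.1, 5.1]
opening: 0.084
t 14.32 p [565.4 -29.4 101.9] r [-3.1415e+00  3.0000e-04  2.5006e+00] F [ 0.4 -3.1  5.1] M [-0.685  0.097 -0.013] o 0.084 q6 -1.1
t 14.38 p [565.4 -29.3 101.9] r [-3.1415e+00  3.0000e-04  2.5017e+00] F [-0.3 -3.6  5.3] M [-0.755  0.06   0.002] o 0.085 q6 -1.1
t 14.43 p [565.4 -29.3 101.9] r [-3.1416e+00  3.0000e-04  2.5016e+00] F [-1.1 -3.5  4.4] M [-0.785  0.052 -0.038] o 0.084 q6 -1.1
t 14.47 p [565.4 -29.3 101.9] r [-3.1415e+00  3.0000e-04  2.5013e+00] F [ 0.1 -3.7  5.8] M [-0.787  0.063 -0.01 ] o 0.082 q6 -1.1
```

```bash
python3 -m pendant '[-0.0006,-0.0008,-0.0007,0,1,0,0.0005,0,0.0278,1,0,0.0005,0,0.0278,1,0,0,0,0,1]'
python3 - <<'E'
from h import *
for i in range(4): st(); env.read_camera('wrist')
E
```

```text
t: 15.02
eef_pos: [565.5, -29.2, 102.1]
tcp_rot: [3.142, -0.0, 2.326]
ft_force: [-0.6, -1.8, 3.5]
opening: 0.083
t 15.03 p [565.5 -29.2 102.1] r [ 3.1416e+00 -1.0000e-04  2.3255e+00] F [-0.6 -1.8  3.5] M [-0.644  0.143  0.032] o 0.083 q6 -0.92
t 15.07 p [565.5 -29.2 102.1] r [-3.1416e+00 -2.0000e-04  2.3268e+00] F [ 0.4 -3.   3.5] M [-0.626  0.091 -0.061] o 0.08 q6 -0.92
t 15.12 p [565.5 -29.2 102.1] r [ 3.1416e+00 -1.0000e-04  2.3268e+00] F [-0.5 -3.   3.9] M [-0.599  0.162  0.007] o 0.084 q6 -0.92
t 15.18 p [565.5 -29.2 102.1] r [ 3.1416e+00 -1.0000e-04  2.3264e+00] F [-0.7 -2.   4.1] M [-0.668  0.124  0.014] o 0.081 q6 -0.92
```

```bash
python3 -m pendant '[-0.0009,-0.0009,-0.0008,0,1,0,0.0004,0,0.0278,1,0,0.0004,0,0.0278,1,0,0,0,0,1]'
python3 - <<'E'
from h import *
for i in range(4): st(); env.read_camera('wrist')
E
```

```text
t: 15.72
eef_pos: [565.6, -29.3, 102.2]
tcp_rot: [-3.141, -0.001, 2.151]
ft_force: [-0.8, 0.1, 1.5]
opening: 0.083
t 15.72 p [565.6 -29.3 102.2] r [-3.1415e+00 -7.0000e-04  2.1509e+00] F [-0.8  0.1  1.5] M [-0.04   0.066  0.057] o 0.083 q6 -0.75
t 15.78 p [565.6 -29.3 102.3] r [-3.1415e+00 -6.0000e-04  2.1520e+00] F [0.3 0.2 0.7] M [ 0.05   0.066 -0.008] o 0.08 q6 -0.75
t 15.82 p [565.6 -29.3 102.3] r [-3.1415e+00 -6.0000e-04  2.1520e+00] F [0.9 0.7 0.8] M [0.051 0.045 0.003] o 0.079 q6 -0.75
t 15.88 p [565.6 -29.3 102.3] r [-3.1415e+00 -6.0000e-04  2.1517e+00] F [0.6 1.3 1. ] M [0.188 0.047 0.031] o 0.082 q6 -0.75
```

```bash
python3 -m pendant '[0,0.0002,0,0.0139,1,0,0.0002,0,0.0139,1,0,0.0002,0,0.0139,1,0,0.0002,0,0.0139,1,0,0.0002,0,0.0139,1,0,0.0002,0,0.0139,1,0,0,0,0,1]'
python3 - <<'E'
from h import *
for i in range(4): st(); env.read_camera('wrist')
E
```

```text
t: 16.8
eef_pos: [566.0, -29.2, 102.5]
tcp_rot: [-3.141, -0.0, 1.889]
ft_force: [-1.6, 0.9, 2.3]
opening: 0.082
t 16.8 p [566.  -29.2 102.5] r [-3.1412e+00 -4.0000e-04  1.8890e+00] F [-1.6  0.9  2.3] M [ 0.061  0.36  -0.022] o 0.082 q6 -0.49
t 16.85 p [566.  -29.2 102.5] r [-3.1413e+00 -4.0000e-04  1.8894e+00] F [-1.8  1.7  3. ] M [ 0.074  0.435 -0.014] o 0.085 q6 -0.49
t 16.9 p [566.  -29.2 102.5] r [-3.1412e+00 -4.0000e-04  1.8893e+00] F [-1.7  0.8  2.8] M [ 0.137  0.452 -0.025] o 0.081 q6 -0.49
t 16.95 p [566.  -29.2 102.5] r [-3.1412e+00 -4.0000e-04  1.8890e+00] F [-2.2  2.4  3.8] M [0.269 0.466 0.036] o 0.086 q6 -0.49
```

```bash
cat > m.py <<'E'
from h import *
a=[]
for i in range(6): s=env.state(); a.append(np.r_[s['ft_force'],s['moment']]); env.read_camera('wrist')
s=env.state(); print('t',round(s['t'],2),'mean F',np.mean(a,0)[:3].round(2),'M',np.mean(a,0)[3:].round(3),'p',np.round(s['eef_pos'],1),'turned deg',round(np.degrees(2.8487-s['tcp_rot'][2]),2))
E
python3 -m pendant '[0,0.0001,0,0.0083,1,0,0.0001,0,0.0083,1,0,0,0,0,1]'|grep mo; python3 m.py
python3 -m pendant '[0,0.0001,0,0.0083,1,0,0,0,0,1]'|grep mo; python3 m.py
python3 -m pendant '[0,0.0001,0,0.0083,1,0,0,0,0,1]'|grep mo; python3 m.py
```

```text
t 17.68 mean F [-3.28  1.12  4.15] M [0.166 0.715 0.039] p [566.2 -29.2 102.4] turned deg 58.04
t 18.23 mean F [-3.64  0.96  4.19] M [0.082 0.871 0.038] p [566.3 -29.3 102.4] turned deg 59.53
t 18.77 mean F [-4.25  0.54  3.76] M [-0.064  0.916  0.018] p [566.3 -29.3 102.4] turned deg 61.03
```

```bash
python3 -m pendant '[0.0003,-0.0015,0,0.0083,1,0,0,0,0,1]'|grep mo; python3 m.py
python3 -m pendant '[0,0.0001,0,0.0083,1,0,0,0,0,1]'|grep mo; python3 m.py
python3 -m pendant '[0,0.0001,0,0.0083,1,0,0,0,0,1]'|grep mo; python3 m.py
```

```text
t 19.32 mean F [-1.05  0.43  4.01] M [0.025 0.222 0.003] p [566.1 -29.3 102.6] turned deg 62.53
t 19.88 mean F [1.62 0.39 3.89] M [-0.027 -0.219  0.038] p [566.1 -29.3 102.5] turned deg 64.01
t 20.43 mean F [2.67 0.06 3.88] M [-0.083 -0.519  0.048] p [566.  -29.3 102.5] turned deg 65.51
```

```bash
python3 -m pendant '[0,0.0001,0,0.0056,1,0,0,0,0,1]'|grep mo; python3 m.py
python3 -m pendant '[0,0.0001,0,0.0056,1,0,0,0,0,1]'|grep mo; python3 m.py
```

```text
t 20.98 mean F [ 3.99 -0.16  4.07] M [-0.108 -0.793  0.091] p [566.  -29.3 102.5] turned deg 66.52
t 21.52 mean F [ 4.53 -0.28  3.77] M [-0.161 -0.933  0.084] p [566.  -29.2 102.5] turned deg 67.53
```

```bash
python3 -m pendant '[0,0.0001,0,0.0056,1,0,0,0,0,1]'|grep mo; python3 m.py
python3 -m pendant '[0,0.0001,0,0.0056,1,0,0,0,0,1]'|grep mo; python3 m.py
```

```text
t 22.07 mean F [ 5.15 -0.61  4.14] M [-0.197 -1.023  0.074] p [566.1 -29.3 102.5] turned deg 68.57
t 22.62 mean F [ 4.7  -0.5   3.92] M [-0.21  -0.979  0.106] p [566.1 -29.3 102.5] turned deg 69.58
```

Run:
```python
from h import *
im,_=snap('wrist','w12');  st()
im=cv2.imread('pics/w12.png'); a=cv2.resize(im[190:320,250:390],None,fx=5,fy=4.6,interpolation=cv2.INTER_CUBIC); cv2.imwrite('pics/w12c.png',cv2.convertScaleAbs(a,alpha=1.5,beta=10))
```

```text
t 22.68 p [566.1 -29.3 102.5] r [3.1414 0.     1.6343] F [ 5.6 -0.5  3.3] M [-0.197 -1.006  0.1  ] o 0.08 q6 -0.23
```

View pics/w12c.png

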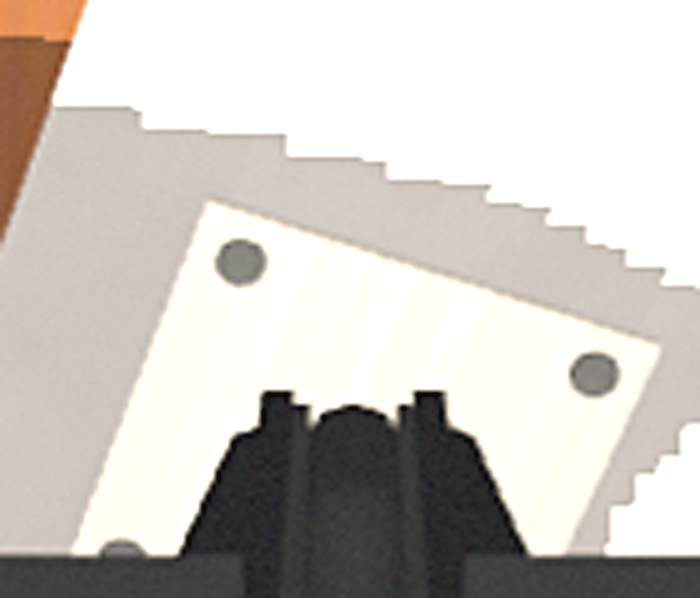

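```bash
python3 -m pendant '[0,-0.0001,0,-0.0083,1,0,0,0,0,1]'|grep mo; python3 m.py
python3 -m pendant '[0,-0.0001,0,-0.0083,1,0,0,0,0,1]'|grep mo; python3 m.py
```

```text
t 23.23 mean F [ 5.   -0.18  4.27] M [-0.203 -0.928  0.048] p [566.  -29.2 102.5] turned deg 68.06
t 23.77 mean F [ 3.92 -0.53  3.82] M [-0.199 -0.769  0.046] p [565.8 -29.2 102.4] turned deg 66.56
```

```bash
python3 -m pendant '[-0.0002,0.0017,0,0,1,0,0,0,0,1]'|grep mo; python3 m.py
python3 -m pendant '[0,0.0001,0,0.0083,1,0,0,0,0,1]'|grep mo; python3 m.py
python3 -m pendant '[0,0.0001,0,0.0083,1,0,0,0,0,1]'|grep mo; python3 m.py
```

```text
t 24.32 mean F [-0.93 -0.73  4.18] M [-0.273  0.174 -0.01 ] p [566.2 -29.2 102.3] turned deg 66.55
t 24.88 mean F [-3.17 -0.48  4.1 ] M [-0.172  0.61   0.044] p [566.4 -29.2 102.4] turned deg 68.05
t 25.43 mean F [-4.53  0.04  3.92] M [-0.08   0.98   0.085] p [566.5 -29.2 102.4] turned deg 69.54
```

```bash
python3 -m pendant '[0,0,0,0.0083,1,0,0,0,0,1]'|grep mo; python3 m.py
```

```text
t 25.98 mean F [-5.28  0.37  4.14] M [-0.065  1.133  0.105] p [566.5 -29.2 102.4] turned deg 71.06
```

```bash
python3 -m pendant '[0,0,0,0.0056,1,0,0,0,0,1]'|grep mo; python3 m.py
python3 -m pendant '[0,0,0,0.0056,1,0,0,0,0,1]'|grep mo; python3 m.py
```

```text
t 26.52 mean F [-5.04  0.1   4.38] M [-0.03   1.118  0.114] p [566.6 -29.2 102.4] turned deg 72.06
t 27.07 mean F [-4.71  0.7   4.1 ] M [-0.01   1.125  0.14 ] p [566.6 -29.2 102.4] turned deg 73.06
```

```bash
python3 -m pendant '[0,0,0,-0.0139,1,0,0,0,0,1]'|grep mo; python3 m.py
python3 -m pendant '[0,0,-0.005,0,1,0,0,-0.005,0,1,0,0,-0.005,0,1,0,0,-0.005,0,1,0,0,-0.005,0,1,0,0,0,0,1]'; python3 m.py
python3 - <<'E'
from h import *
im,_=snap('wrist','w13');snap('scene','s13');  st()
for c in('wrist','scene'): print([(np.round(d["xyz"],1).tolist(),round(d["confidence"],2)) for d in env.landmark_of('keyhole',c)][:3])
a=cv2.imread('pics/w13.png'); cv2.imwrite('pics/w13c.png',cv2.convertScaleAbs(a,alpha=1.2,beta=0))
E
```

```text
t 27.62 mean F [-4.83  0.53  4.12] M [-0.01   1.133  0.058] p [566.5 -29.2 102.4] turned deg 70.57
t: 28.38
eef_pos: [566.8, -29.3, 112.5]
tcp_rot: [3.141, 0.0, 1.617]
ft_force: [-3.0, -1.0, -2.1]
opening: 0.081
t 28.68 mean F [-2.22 -0.72 -1.61] M [-0.19   0.544  0.078] p [566.8 -29.3 112.4] turned deg 70.55
t 28.77 p [566.8 -29.3 112.5] r [3.1413 0.     1.6173] F [-2.3 -0.9 -2.5] M [-0.249  0.406  0.088] o 0.086 q6 -0.21
[([571.3, -29.9, 104.6], 0.77)]
[([568.1, -34.0, 106.3], 0.62)]
```

View pics/w13c.png

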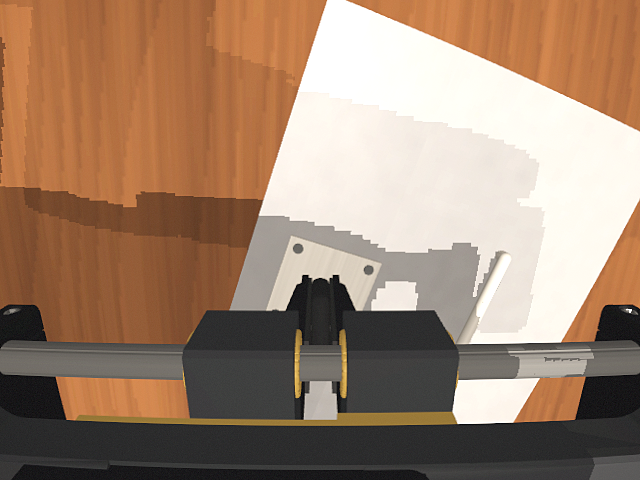

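View pics/s13.png

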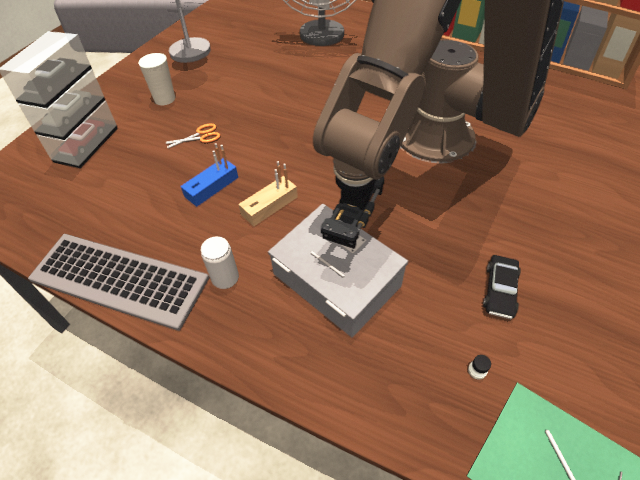

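```bash
python3 -m pendant '[0,-0.001,0.002,0.0083,1,0,0,0,0,1]'|grep mo; python3 m.py
```

```text
t 29.43 mean F [ 1.11 -0.54 -1.55] M [-0.239 -0.099  0.122] p [566.6 -29.3 111.8] turned deg 72.05
```

```bash
python3 -m pendant '[0,-0.0003,0,-0.0278,1,0,-0.0003,0,-0.0278,1,0,-0.0003,0,-0.0278,1,0,-0.0003,0,-0.0278,1,0,-0.0003,0,-0.0278,1,0,0,0,0,1]'|grep mo; python3 m.py
```

```text
t 30.48 mean F [ 1.12  1.59 -0.74] M [ 0.232 -0.191 -0.013] p [565.8 -29.3 111.7] turned deg 47.08
```

```bash
python3 -m pendant '[0,-0.0003,0,-0.0278,1,0,-0.0003,0,-0.0278,1,0,-0.0003,0,-0.0278,1,0,-0.0003,0,-0.0278,1,0,-0.0003,0,-0.0278,1,0,0,0,0,1]'|grep mo; python3 m.py
```

```text
t 31.52 mean F [ 1.71  2.19 -0.7 ] M [ 0.412 -0.312 -0.023] p [565.3 -29.7 111.7] turned deg 22.06
```

```bash
python3 -m pendant '[0,-0.0004,0,-0.0278,1,0,-0.0004,0,-0.0278,1,0,-0.0003,0,-0.0278,1,0,-0.0003,0,-0.0278,1,0,0,0,-0.0115,1,0,0,0,0,1]'|grep mo; python3 m.py
```

```text
t 32.58 mean F [ 2.37  3.03 -0.35] M [ 0.64  -0.434  0.005] p [565.  -30.2 111.7] turned deg -0.05
```

Run:
```python
from h import *
im,t=snap('wrist','w14');  st()
a=cv2.imread('pics/w14.png'); a=cv2.resize(a[190:320,250:390],None,fx=5,fy=4.6,interpolation=cv2.INTER_CUBIC); cv2.imwrite('pics/w14c.png',cv2.convertScaleAbs(a,alpha=1.1,beta=0))
```

```text
t 32.62 p [565.  -30.2 111.7] r [3.1414e+00 2.0000e-04 2.8496e+00] F [ 2.7  3.1 -0.3] M [ 0.696 -0.464 -0.016] o 0.086 q6 -1.45
```

View pics/w14c.png

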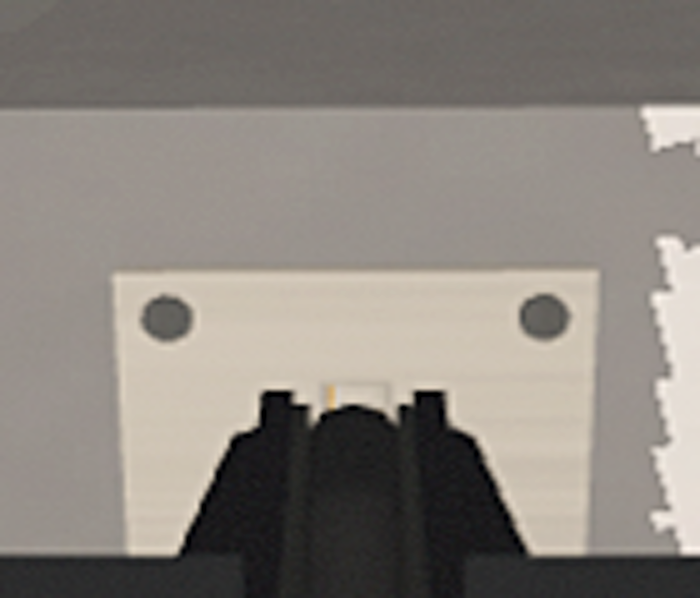

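```bash
python3 -m pendant '[-0.0006,0.0015,0,0,1,0,0,0,0,1]'|grep mo; python3 m.py
python3 -m pendant '[0,0,-0.0025,0,1,0,0,-0.0025,0,1,0,0,-0.0025,0,1,0,0,0,0,1]'; python3 m.py
```

```text
t 33.17 mean F [-0.17 -0.65 -0.65] M [-0.146  0.011 -0.041] p [565.1 -29.8 111.6] turned deg -0.08
t: 33.67
eef_pos: [565.2, -29.8, 114.7]
tcp_rot: [-3.142, -0.0, 2.85]
ft_force: [-0.7, -1.0, -1.6]
opening: 0.082
t 33.98 mean F [-1.08 -2.48 -1.49] M [-0.553  0.248 -0.041] p [565.3 -29.7 114.6] turned deg -0.08
```

```bash
python3 -m pendant '[0,-0.0007,-0.0025,0,1,0,0,-0.0025,0,1,0,0,-0.0025,0,1,0,0,-0.0025,0,1,0,0,0,0,1]'; python3 m.py
```

```text
t: 34.6
eef_pos: [565.4, -29.9, 118.8]
tcp_rot: [3.141, 0.0, 2.85]
ft_force: [-0.4, 0.2, -0.7]
opening: 0.079
t 34.9 mean F [-0.05 -0.32 -0.29] M [-0.082  0.021 -0.002] p [565.3 -29.9 118.7] turned deg -0.08
```

Run:
```python
from h import *
im,t=snap('wrist','w15');  st()
a=cv2.imread('pics/w15.png'); a=cv2.resize(a[190:320,250:390],None,fx=5,fy=4.6,interpolation=cv2.INTER_CUBIC); cv2.imwrite('pics/w15c.png',cv2.convertScaleAbs(a,alpha=1.1,beta=0))
```

```text
t 34.95 p [565.3 -29.9 118.6] r [3.1415 0.     2.85  ] F [-0.5 -0.1 -0.5] M [-0.039 -0.014  0.005] o 0.085 q6 -1.45
```

View pics/w15c.png

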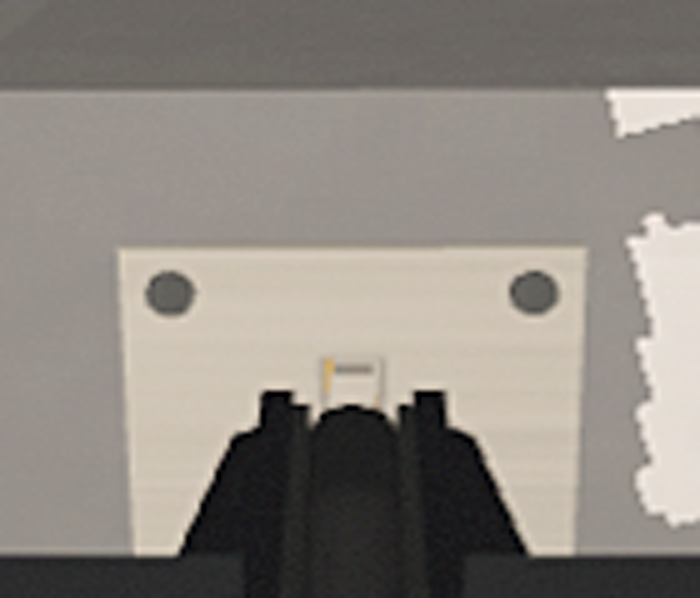

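```bash
python3 -m pendant '[0,0,-0.0025,0,1,0,0,-0.0025,0,1,0,0,-0.0025,0,1,0,0,-0.0025,0,1,0,0,-0.0025,0,1,0,0,0,0,1]'; python3 m.py
```

```text
t: 35.7
eef_pos: [565.3, -30.0, 123.7]
tcp_rot: [3.141, 0.0, 2.85]
ft_force: [-0.6, -0.4, 0.2]
opening: 0.083
t 36.0 mean F [ 0.06 -0.07 -0.3 ] M [-0.006  0.013  0.   ] p [565.2 -30.  123.6] turned deg -0.08
```

```bash
python3 -m pendant '[0,0,-0.0025,0,1,0,0,-0.0025,0,1,0,0,-0.005,0,1,0,0,-0.005,0,1,0,0,-0.01,0,1,0,0,-0.05,0,1,0,0,-0.1,0,1,0,0,-0.08,0,1,0,0,0,0,1]'; python3 m.py
python3 - <<'E'
from h import *
im,t=snap('wrist','w16');  snap('scene','s16'); st(); to(518.5,-323.0,203,2.8375)
for c in('wrist','scene'): env.read_camera(c); print([(np.round(d["xyz"],1).tolist(),round(d["confidence"],2)) for d in env.landmark_of('keyhole',c)][:3])
E
```

```text
t: 37.12
eef_pos: [566.0, -30.0, 228.0]
tcp_rot: [3.141, 0.004, 2.85]
ft_force: [0.2, -0.6, -0.5]
opening: 0.081
t 37.42 mean F [-0.1  -0.13 -0.17] M [ 0.018 -0.01   0.003] p [564.9 -30.  224.6] turned deg -0.08
t 37.52 p [565.1 -29.9 224.9] r [-3.1416e+00 -1.2000e-03  2.8500e+00] F [ 0.7 -0.5 -0.8] M [0.008 0.036 0.007] o 0.081 q6 -1.45
tool shift mm [ -39.6 -294.1   21.9] frac [-0.0991 -0.7352  0.0547] norm 297.5 ('turn frac', np.float64(0.004))
[([570.3, -31.7, 103.2], 0.97)]
[([569.3, -28.8, 101.8], 0.94)]
```

View pics/w16.png

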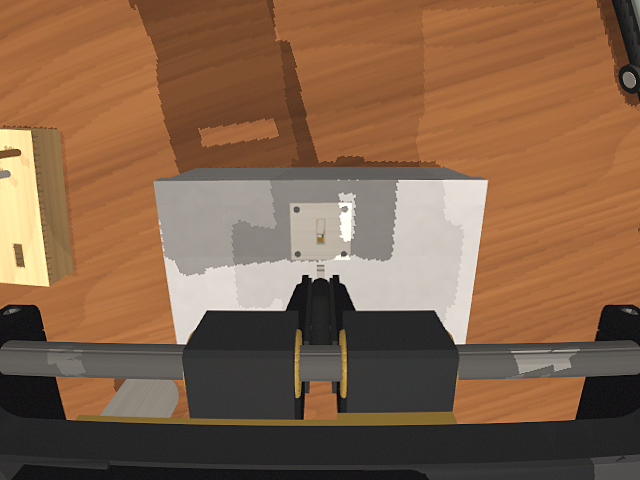

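The key is out and the lid ajar: the keyhole landmark rose from 96 to about 102. Next I'll go back over the slot.

```bash
python3 -m pendant '[-0.02,-0.147,0.01,0.016,1,-0.02,-0.147,0.01,0,1,-0.02,-0.147,0.01,0,1,-0.02,-0.147,0.01,0,1,-0.02,-0.147,0.01,0,1,0,0,0,0,1,0,0,0,0,1,0,0,0,0,1]'
python3 - <<'E'
from h import *
st(); to(518.4,-323.6,90,2.80)
E
```

```text
t: 38.72
eef_pos: [507.7, -319.7, 205.8]
tcp_rot: [3.141, 0.0, 2.801]
ft_force: [0.0, -0.3, -1.1]
opening: 0.084
t 38.73 p [ 507.7 -319.7  205.8] r [3.1414e+00 1.0000e-04 2.8013e+00] F [ 0.  -0.3 -1.1] M [-0.002 -0.019 -0.042] o 0.084 q6 -1.9
tool shift mm [-1.130e+01 -1.000e-01  1.158e+02] frac [-0.0283 -0.0003  0.2895] norm 116.4 ('turn frac', np.float64(0.0004))
```

```bash
python3 -m pendant '[-0.0283,-0.0003,0.05,0,1,0,0,0.12,0,1,0,0,0.11,0,1,0,0,0,0,1,0,0,0,0,1,0,0,0,0,1]'
python3 - <<'E'
from h import *
im,t=snap('wrist','w17'); st()
a=cv2.imread('pics/w17.png'); a=cv2.resize(a[190:320,250:390],None,fx=5,fy=4.6,interpolation=cv2.INTER_CUBIC); cv2.imwrite('pics/w17c.png',cv2.convertScaleAbs(a,alpha=1.1,beta=0))
E
```

```text
t: 39.48
eef_pos: [518.8, -325.2, 95.3]
tcp_rot: [-3.141, 0.003, 2.8]
ft_force: [0.1, -0.0, 0.5]
opening: 0.082
t 39.52 p [ 518.6 -325.1   95.2] r [-3.1409e+00  2.5000e-03  2.8000e+00] F [ 0.1  0.5 -0.4] M [0.029 0.011 0.006] o 0.085 q6 -1.9
```

View pics/w17c.png

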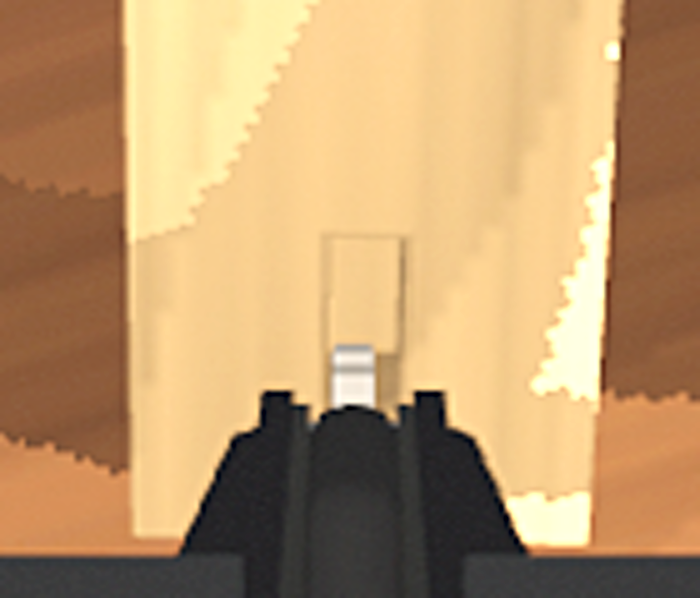

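Run:
```python
from h import *
t=np.load('pics/w17.npy'); ti=np.linalg.inv(t)
c=lambda p: np.array(p)/[5,4.6]+[250,190]
def tl(p,ztool):
    w=p2w('wrist',[c(p)],t[2,3]-ztool,t)[0]; return (ti@np.r_[w,1])[:3].round(2)
zp=t[2,3]-42
print(tl((322,235),zp),tl((408,235),zp),tl((328,400),zp),tl((399,400),zp)); print('bit',tl((332,346),25.2),tl((376,346),25.2))
st()
```

```text
[11.01 -2.26 53.3 ] [11.02  7.8  53.3 ] [-11.52  -1.62  53.36] [-11.51   6.91  53.36]
bit [ 6.35 -0.85 25.18] [ 6.35  3.73 25.18]
t 39.52 p [ 518.6 -325.1   95.2] r [-3.1409e+00  2.5000e-03  2.8000e+00] F [ 0.1  0.5 -0.4] M [0.029 0.011 0.006] o 0.085 q6 -1.9
```

```bash
python3 -m pendant '[0.0025,0.0028,0,0,1,0,0,0.03,0,1,0,0,0.026,0,1,0,0,0,0,1,0,0,0,0,1,0,0,0,0,1]'
python3 - <<'E'
from h import *
im,t=snap('wrist','w18'); st()
a=cv2.imread('pics/w18.png'); a=cv2.resize(a[190:320,250:390],None,fx=5,fy=4.6,interpolation=cv2.INTER_CUBIC); cv2.imwrite('pics/w18c.png',cv2.convertScaleAbs(a,alpha=1.1,beta=0))
E
```

```text
t: 40.28
eef_pos: [517.5, -323.5, 71.5]
tcp_rot: [-3.142, 0.0, 2.8]
ft_force: [-0.2, 0.5, -0.6]
opening: 0.084
t 40.33 p [ 517.5 -323.5   71.5] r [-3.1416e+00  4.0000e-04  2.7998e+00] F [-0.7  1.   0.2] M [0.039 0.012 0.007] o 0.083 q6 -1.9
```

View pics/w18c.png

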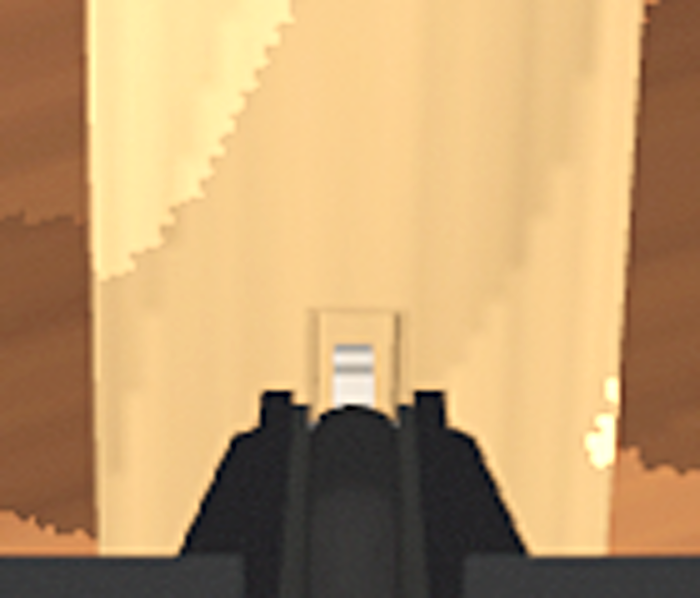

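```bash
python3 - <<'E'
from h import *
t=np.load('pics/w18.npy'); ti=np.linalg.inv(t)
c=lambda p: np.array(p)/[5,4.6]+[250,190]
def tl(p,ztool):
    w=p2w('wrist',[c(p)],t[2,3]-ztool,t)[0]; return (ti@np.r_[w,1])[:3].round(2)
zp=t[2,3]-42
print(tl((312,311),zp),tl((404,311),zp)); print('bit',tl((332,346),25.2),tl((376,346),25.2))
E
python3 -m pendant '[0,0.0008,0.01,0,1,0,0,0.01,0,1,0,0,0.01,0,1,0,0,0,0,1]'
```

```text
[ 9.06 -3.   29.45] [ 9.06  6.73 29.45]
bit [ 6.34 -0.85 25.2 ] [ 6.35  3.73 25.2 ]
t: 40.83
eef_pos: [517.4, -323.0, 58.8]
tcp_rot: [3.141, -0.001, 2.8]
ft_force: [-0.1, -0.6, -0.5]
opening: 0.081
```

```bash
python3 -m pendant '[0,0,0.0075,0,1,0,0,0.005,0,1,0,0,0.0025,0,1,0,0,0,0,1,0,0,0,0,1]'; python3 -m pendant '[0,0,0.002,0,1,0,0,0,0,1]'
```

```text
t: 41.45
eef_pos: [517.5, -323.1, 53.3]
tcp_rot: [3.142, 0.0, 2.8]
ft_force: [-0.6, -0.3, -0.5]
opening: 0.086
t: 41.7
eef_pos: [517.5, -323.1, 52.4]
tcp_rot: [3.141, -0.0, 2.8]
ft_force: [0.7, 0.3, -0.7]
opening: 0.081
```

```bash
python3 -m pendant '[0,0,0.001,0,1,0,0,0,0,1]'; python3 -m pendant '[0,0,0.001,0,1,0,0,0,0,1]'
```

```text
t: 41.95
eef_pos: [517.5, -323.1, 52.0]
tcp_rot: [3.141, -0.0, 2.8]
ft_force: [-0.0, 0.1, -0.7]
opening: 0.085
t: 42.2
eef_pos: [517.5, -323.1, 51.7]
tcp_rot: [3.142, 0.0, 2.8]
ft_force: [-0.6, 0.5, 1.5]
opening: 0.083
```

```bash
python3 -m pendant '[0,0,0,0,0.8,0,0,0,0,0.6,0,0,0,0,0.4,0,0,0,0,0.4,0,0,0,0,0.4]'
python3 - <<'E'
from h import *
im,t=snap('wrist','w19'); st()
a=cv2.imread('pics/w19.png'); a=cv2.resize(a[190:350,250:390],None,fx=5,fy=3.7,interpolation=cv2.INTER_CUBIC); cv2.imwrite('pics/w19c.png',cv2.convertScaleAbs(a,alpha=1.1,beta=0))
E
```

```text
t: 42.82
eef_pos: [517.5, -323.1, 51.6]
tcp_rot: [3.141, 0.0, 2.8]
ft_force: [-0.2, -0.3, -0.4]
opening: 0.296
t 42.88 p [ 517.5 -323.1   51.6] r [ 3.1415 -0.      2.7998] F [ 0.5 -0.6  0.7] M [0.026 0.009 0.027] o 0.303 q6 -1.9
```

View pics/w19c.png

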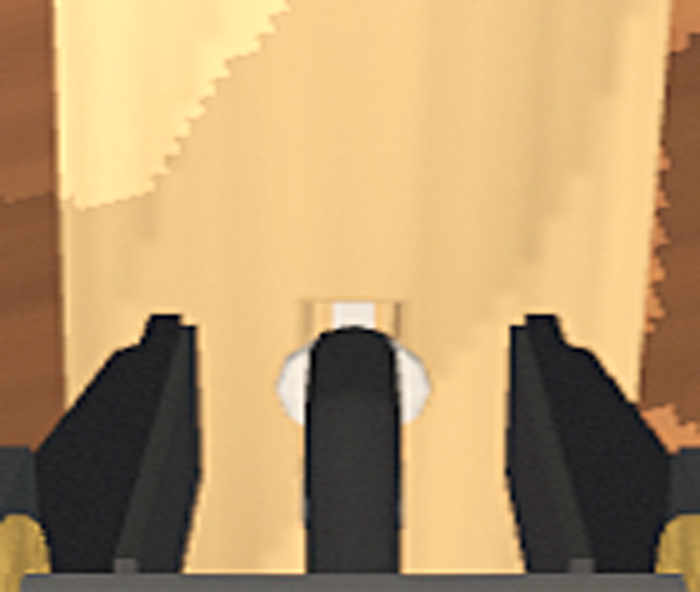

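The key stands in the slot with its collar seated, centred between the open jaws at (321,280). I'll retreat straight up and check the key and the lid.

```bash
python3 -m pendant '[0,0,-0.02,0,0.4,0,0,-0.06,0,0.4,0,0,-0.13,0,0.4,0,0,-0.13,0,0.4,0,0,-0.03,0,0.4,0,0,0,0,0.4,0,0,0,0,0.4]'
python3 - <<'E'
from h import *
env.read_camera('top'); im,t=snap('wrist','w20'); st()
for th in ['key_bow','key_collar','slot']: print(th,[(np.round(d["xyz"],1).tolist(),round(d["confidence"],2)) for d in env.landmark_of(th,'wrist')][:2])
snap('scene','s20'); 
for th in ['key_collar','slot','keyhole','car','jar','can']: print(th,[(np.round(d["xyz"],1).tolist(),round(d["confidence"],2)) for d in env.landmark_of(th,'scene')][:2])
a=cv2.imread('pics/s20.png'); a=cv2.resize(a[150:350,220:420],None,fx=3,fy=3,interpolation=cv2.INTER_CUBIC); cv2.imwrite('pics/s20c.png',a)
E
```

```text
t: 43.75
eef_pos: [517.0, -322.7, 198.1]
tcp_rot: [3.141, -0.002, 2.8]
ft_force: [-0.2, -0.4, 0.4]
opening: 0.301
t 43.85 p [ 517.1 -322.8  198.1] r [ 3.1407e+00 -2.4000e-03  2.7998e+00] F [ 0.4 -0.5  0.6] M [ 0.006 -0.019  0.072] o 0.297 q6 -1.9
key_bow [([517.8, -323.5, 72.3], 0.88)]
key_collar [([520.3, -324.8, 41.7], 0.87)]
slot [([520.1, -326.3, 43.2], 0.87), ([532.5, -504.0, 42.5], 0.72)]
key_collar [([522.5, -323.7, 44.5], 0.69)]
slot [([524.5, -500.6, 43.2], 0.81), ([520.4, -325.3, 45.4], 0.8)]
keyhole [([565.7, -26.5, 103.0], 0.9)]
car [([476.7, 311.4, 3.4], 0.65)]
jar []
can [([724.4, -287.9, -2.4], 0.77)]
```

View pics/w20.png

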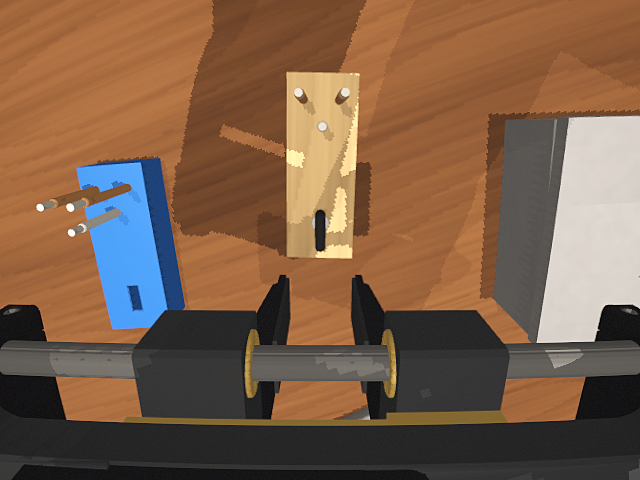

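View pics/s20c.png

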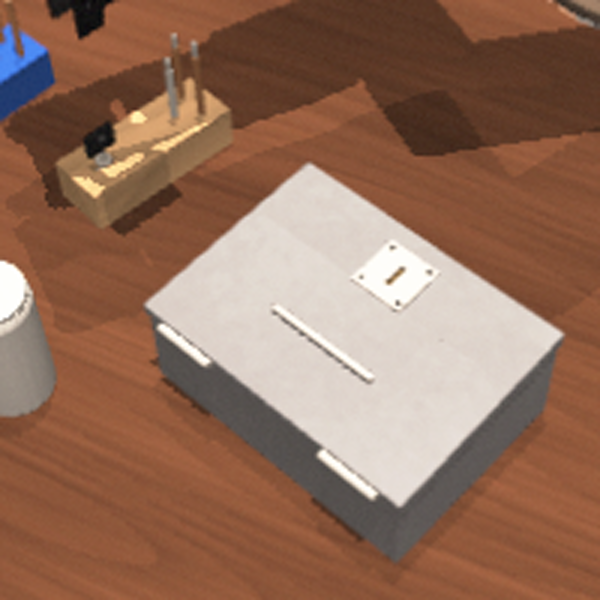

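Run:
```python
from h import *
st(); print(env.job_done())
```

```text
t 44.35 p [ 517.5 -323.1  199.6] r [ 3.1415e+00 -1.0000e-04  2.7999e+00] F [-0.4 -0.6  0.3] M [-0.016 -0.011  0.025] o 0.303 q6 -1.9
the job is handed in; nothing more can be done
None
```

I did the whole job and handed it in at 44.4 s of the 72 s allowed; no verdict was reported.

**Insertion:** I took the key from the pale block and seated it in the lock. The collar met the plate at the predicted height, with about 4 N of push.

**Turning:** I turned the key clockwise until the torque rose steadily and elastically from about 65°. It peaked at about 0.14 Nm at 73° of tool turn. I read that as the stop, but it was felt, not confirmed by any direct signal.

**Lid and return:** I raised the key 10 mm with the lid and felt the stop again, at 0.12 Nm. I then turned the key back home, drew it out with under 3 N and set it back in its slot.

**Last checks:**
- **Key:** it stands upright in the slot, collar down. The detected collar and slot points agree to about 2 mm.
- **Lid:** it is ajar. The scene camera puts the keyhole about 7.5 mm higher than at the start.
- **Car and can:** both are where they were, within the detector's error.
- **Jar:** the detector missed it in the last picture, so it was not re-measured. It was in its usual place in the scene picture taken while the lid was opening, and the arm never went near it.
- **Robot:** it is clear and touching nothing.

**Disagreement in the measurements:** the wrist camera's calibration was off by about 1.3 mm sideways. I corrected for it by comparing the bit with the keyhole and the slot in the same picture. My estimate of how far off-centre the key sat in the grip was also too large, and this caused up to 5 N of sideways force during the turn, which I relieved as I went.

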